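# Load and close the specimen curing fixture

### The job

First switch the curing lamp off at its toggle. Then lay every amber specimen mount flat in the fixture, each fully down in a nest of its own, and after that lower the cover plate onto the two guide pins, keeping it level and guiding it gently down by its handle (not dropping it) until it sits fully home. Last, switch the lamp on again and let go; leave the other things on the bench where they are.

Things in the scene. Friction and masses are not known exactly. Their poses are not given: they have to be found in the camera images.
- fixture: Fixed fixture, dark slab 114 (x) x 200 (y) x 12 mm; origin: centre of its underside, on the bench. Six open square nests, 40 x 40 mm inside, centres at x = -33 or +33, y = -44, 0 or +44 mm; white floors 12 mm, grey wall tops 16 mm above the bench; 4 mm walls between nests of a row, a 26 mm bar between rows. Any mount may go in any nest, one to a nest.
- fixture_seat (a point): Midway between the two guide pins, 27.5 mm above the bench, where the cover's underside centre comes to rest; y from pin to pin, z up. At y = -84 and +84 mm from here stand collars (22 mm across, tops at this height) with brass pins 12 mm across, 42 mm tall above the collar, the top 10 mm tapering to 5 mm.
- cover_handle (a point): Centre of the cover's blue bar handle: bar 20 (x) x 84 (y) x 18 mm on two posts 22 mm high (at y = -32 and +32 mm). This point is 40 mm above the plate's underside, over its centre of mass; y along the bar, z up.
- cover: Loose aluminium cover plate, 110 (x) x 200 (y) x 10 mm, about 0.5 kg; origin: centre of its underside. Two 15 mm through holes at x = 0, y = -84 and +84 mm take the guide pins; alike after a half turn. Starts flat on the bench, right way up, on the robot's left.
- toggle (a joint): Angle of the curing lamp's toggle in rad: +0.6 = on (its stop, leaning to the isolator's -y side, green dot), -0.6 = off (leaning to the +y side, red dot), 0 = upright. It is over-centre: once pushed past upright it falls to the other stop by itself, and it starts on. Pushing the knob takes under 2 N.
- isolator: Fixed grey lamp isolator box, 60 (x) x 90 (y) x 50 mm; origin at the centre of its underside. The toggle pivots about the box's x axis at the centre of the top face (50 mm up), so it swings to -y (on) and +y (off).
- toggle_knob (a point): Centre of the black ball knob (diameter 22 mm) of the toggle, 55 mm from the pivot on a stem of 8 mm diameter.
- mount0_center (a point): Centre (half-way up) of a specimen mount: a loose amber resin disc, diameter 34 mm, 13 mm tall, 25 g, with a thin piece of stone showing in its top face; z along its axis. Starts flat on the dark mat on the robot's right. There are four to six mounts in a run; a mount that is absent gives None.
- mount1_center (a point): Centre (half-way up) of a specimen mount: a loose amber resin disc, diameter 34 mm, 13 mm tall, 25 g, with a thin piece of stone showing in its top face; z along its axis. Starts flat on the dark mat on the robot's right. There are four to six mounts in a run; a mount that is absent gives None.
- mount2_center (a point): Centre (half-way up) of a specimen mount: a loose amber resin disc, diameter 34 mm, 13 mm tall, 25 g, with a thin piece of stone showing in its top face; z along its axis. Starts flat on the dark mat on the robot's right. There are four to six mounts in a run; a mount that is absent gives None.
- mount3_center (a point): Centre (half-way up) of a specimen mount: a loose amber resin disc, diameter 34 mm, 13 mm tall, 25 g, with a thin piece of stone showing in its top face; z along its axis. Starts flat on the dark mat on the robot's right. There are four to six mounts in a run; a mount that is absent gives None.
- mount4_center (a point): Centre (half-way up) of a specimen mount: a loose amber resin disc, diameter 34 mm, 13 mm tall, 25 g, with a thin piece of stone showing in its top face; z along its axis. Starts flat on the dark mat on the robot's right. There are four to six mounts in a run; a mount that is absent gives None.
- mount5_center (a point): Centre (half-way up) of a specimen mount: a loose amber resin disc, diameter 34 mm, 13 mm tall, 25 g, with a thin piece of stone showing in its top face; z along its axis. Starts flat on the dark mat on the robot's right. There are four to six mounts in a run; a mount that is absent gives None.
- dish: Glass dish, 84 mm across, 18 mm tall; not part of the job (origin: centre of its underside).
- oil: Small amber bottle, 44 mm across, 75 mm tall; not part of the job (origin: centre of its underside).
- slidebox: Blue box, 85 x 100 x 35 mm; not part of the job (origin: centre of its underside).
- eyepiece: Black eyepiece standing upright, 42 mm across, 50 mm tall; not part of the job (origin: centre of its underside).
- brush: Brush with a wooden handle, 150 mm long, lying flat; not part of the job (origin: centre of its underside).

How it is judged:
On the way, in this order (a step that is already met when the one before it is completed fails the run):
1. the lamp is switched off (value of joint toggle below -0.45 rad), for 0.2 s.
2. every mount lies flat in a nest, with the lamp off (x of mount0_center in the frame of fixture between -0.06 and 0.06 m and y of mount0_center in the frame of fixture between -0.07 and 0.07 m and z of each of mount0_center, mount1_center, mount2_center, mount3_center, mount4_center, mount5_center in the frame of fixture below 0.021 m and angle between the z axis of each of mount0_center, mount1_center, mount2_center, mount3_center, mount4_center, mount5_center and the z axis of fixture, either way round below 0.1 rad and x of mount1_center in the frame of fixture between -0.06 and 0.06 m and y of mount1_center in the frame of fixture between -0.07 and 0.07 m and x of mount2_center in the frame of fixture between -0.06 and 0.06 m and y of mount2_center in the frame of fixture between -0.07 and 0.07 m and x of mount3_center in the frame of fixture between -0.06 and 0.06 m and y of mount3_center in the frame of fixture between -0.07 and 0.07 m and x of mount4_center in the frame of fixture between -0.06 and 0.06 m and y of mount4_center in the frame of fixture between -0.07 and 0.07 m and x of mount5_center in the frame of fixture between -0.06 and 0.06 m and y of mount5_center in the frame of fixture between -0.07 and 0.07 m and value of joint toggle below -0.45 rad), for 0.2 s.
3. the cover is guided down the pins, level, not dropped (horizontal distance between cover_handle and fixture_seat below 0.004 m and angle between the y axis of cover_handle and the y axis of fixture_seat, either way round below 0.06 rad and angle between the z axis of cover_handle and the z axis of fixture_seat, either way round below 0.12 rad and z of cover_handle in the frame of fixture_seat between 0.044 and 0.078 m and value of joint toggle below -0.45 rad), for 0.15 s.
4. the cover is fully home on the collars, the lamp still off (all of step 2 and horizontal distance between cover_handle and fixture_seat below 0.004 m and angle between the y axis of cover_handle and the y axis of fixture_seat, either way round below 0.06 rad and z of cover_handle in the frame of fixture_seat between 0.037 and 0.0425 m and angle between the z axis of cover_handle and the z axis of fixture_seat, either way round below 0.03 rad), for 0.2 s.
5. the lamp is switched on again (value of joint toggle above 0.45 rad), for 0.2 s.
At the end, for the whole second after the job is handed in: Every mount that is present lies flat (within 0.1 rad) and fully down (within 2.5 mm) in a nest; the cover is on both pins, within 4 mm of centre, 0.03 rad of level and 2.5 mm of fully down, and at rest; the toggle is on (over 0.45 rad) (x of mount0_center in the frame of fixture between -0.06 and 0.06 m and y of mount0_center in the frame of fixture between -0.07 and 0.07 m and z of each of mount0_center, mount1_center, mount2_center, mount3_center, mount4_center, mount5_center in the frame of fixture below 0.021 m and angle between the z axis of each of mount0_center, mount1_center, mount2_center, mount3_center, mount4_center, mount5_center and the z axis of fixture, either way round below 0.1 rad and x of mount1_center in the frame of fixture between -0.06 and 0.06 m and y of mount1_center in the frame of fixture between -0.07 and 0.07 m and x of mount2_center in the frame of fixture between -0.06 and 0.06 m and y of mount2_center in the frame of fixture between -0.07 and 0.07 m and x of mount3_center in the frame of fixture between -0.06 and 0.06 m and y of mount3_center in the frame of fixture between -0.07 and 0.07 m and x of mount4_center in the frame of fixture between -0.06 and 0.06 m and y of mount4_center in the frame of fixture between -0.07 and 0.07 m and x of mount5_center in the frame of fixture between -0.06 and 0.06 m and y of mount5_center in the frame of fixture between -0.07 and 0.07 m and horizontal distance between cover_handle and fixture_seat below 0.004 m and angle between the y axis of cover_handle and the y axis of fixture_seat, either way round below 0.06 rad and z of cover_handle in the frame of fixture_seat between 0.037 and 0.0425 m and angle between the z axis of cover_handle and the z axis of fixture_seat, either way round below 0.03 rad and value of joint toggle above 0.45 rad and linear speed of cover below 0.02 m/s); the robot touches nothing.
It fails at once if another thing on the bench is moved by more than 40 mm (distance of any of dish, oil, slidebox, eyepiece, brush from where it was at the start of the episode above 0.04 m).
Of mount0, mount1, mount2, mount3, mount4, mount5 only 4 to 6 are there at a start; the rules pass over those that are not, and their reading is None.
At some moment in a run one of mount0, mount1, mount2, mount3, mount4, mount5 may be knocked a few centimetres aside while the robot is not near it.
Once in a run the grip may slacken for a moment while it holds something.
It also fails if it takes over 208 s, if anything falls off the work surface, if the arm or the gripper's body presses on something with over 40 N, if the wrist force passes 120 N, or if a joint passes its speed limit or range.

### The arm

A 6-joint arm with a two-finger parallel gripper is mounted at the origin on the work surface. World frame = base frame: x ahead of the robot, y to its left, z up, the work surface at z = 0. Lengths are in m, angles in rad, forces in N, time in s.
With the tool pointing down it reaches from about 0.35 to 0.975 m from the base axis. Payload 4.9 kg.
Tool frame: the origin (TCP) lies at the very end of the fingers, on their centre line; the grasp point (between the pads) lies 19 mm behind it (manip.tcp_to_grasp is the distance from the TCP to the grasp point, in m); z points along the fingers, y is the direction in which the jaws open and shut (so a half turn about z gives the same grasp; the last joint's range is limited). The gripper opens to 85 mm and grips with 20 to 120 N. Pads are 22 mm wide; open, the fingers measure 114 mm over their backs; the gripper's body (76 mm by 85 mm) begins 54 mm behind the grasp point. The pads swing forward as they close: fully open they stand 13 mm farther back than shut.
Start: joints at [1.149, 0.053, 1.613, -0, 1.476, -0.119], TCP at [0.186, 0.597, 0.231] pointing down, gripper open.
Joint ranges: [-3.01, 3.01], [-1.01, 2.22], [0.06, 2.58], [-1.02, 4.17], [0.09, 2.62], [-3.14, 3.14]. Speed limits (rad/s): [2.57, 2.57, 3.14, 3.14, 3.14, 3.14].

### API

Orientations are given as a unit quaternion [w, x, y, z].
In Python, from plant import sensors, cams, job, finder, manip gives the robot as it stands.
- The arm moves only by the shell command python3 -m pendant 'ROWS'. ROWS is JSON, a list of rows, each an object of numbers: "wx", "wy", "wz": the turn, a rotation vector about the tool's x, y, z in degrees; "dx", "dy", "dz": the shift along the tool's x, y, z in m; "hand": the gripper's target within -1 to 1 (fully open at 1, half-way at 0, shut at -1). A call has 1 to 20 rows; each row is the pose to reach, as a shift and turn from the pose commanded when the call began, along the tool's axes at that moment; what a row does not reach only later rows make up. A row lasts 1/12 s, in which the tool goes at most 41.7 mm and 7.16 degrees, less where a joint would pass 70% of its speed; a pose out of reach is approached as far as the arm can. A call with a gripper value outside its range is refused whole. The fingers move at their own pace and stop on an object; the grip force is fixed at half the most. Time passes only in rows, so rows that repeat a pose let the fingers close. It gives the time, the measured TCP pose, the force and the opening at its end, in the units of the state.
- sensors.state(): the state, without advancing time (a new reading comes with each control period).
- cams.grab_frame(name): name is "scene" or "top" or "wrist"; returns (picture, depth): 384x512x3 uint8, red, green, blue; 384x512 float32, m along the optical axis (not along the pixel's ray), 0 where there is no reading.
- cams.calibration(name): a dict with "fov_y" (degrees; the focal length in pixels is half the picture's height over the tangent of half this angle, whatever the lens; pixels are square), "cx", "cy" (the principal point, pixels), "k1" (the pictures are not rectified: a ray, as slopes to the right and down, at radius r is drawn at 1 + k1 r^2 times it, then the intrinsics apply), "pose" (4x4, takes a point from camera to world coordinates); the wrist camera has in their place "hand_eye" (4x4, takes a point from camera to tool coordinates, whose origin is the TCP and whose axes are the flange's). Camera axes: x right, y down, z forward; pixel columns grow to the right and rows downward; lengths in m; the calibration is good to about 2 mm. A picture is of the moment at which its call begins: read the wrist's pose just before it. calibration takes no time and is no camera call.
- job.job_done(): hands the job in, once; it reports no verdict.
Trained networks look in the newest picture that a camera, given by its name, has taken for a name from the list of things; names that differ only in an ending like _2 or _b are one class to them, and where a whole thing is asked for, a point or a joint stands for the part that bears it (a point fixed in the world has none). Each returns a list of dicts, best first, with "score" (0 to 1); they miss things now and then, are a little off and sometimes report something else, mostly with a low value. They report only what shows in the picture. A call takes as long as a camera call.
- finder.look_for(camera, thing): "position" ([x, y, z] in m, in world coordinates, good to about 4 mm: the middle of the surface that is visible of it).
The state is a dict: "time": time; "joint_pos": joint angles; "joint_vel": joint speeds; "joint_efforts": joint torques, N m; "tool_pos": TCP position; "tool_rot": TCP orientation; "contact_force": force on the tool from outside, world axes, zero at the start; "ft_torque": the same for the moment, N m; "gripper_width": opening from 0.0 (shut) to 1.0 (fully open).
Only numpy, scipy, OpenCV 4.12 (cv2) and the standard library are available. Lean on these libraries where they do the work, as an engineer would, in place of code of your own. Each camera call takes 0.05 s, during which the arm holds its last target. There are 200 camera calls.

## Working session

There is one attempt and no reset: what is moved stays moved. The work goes in short steps, Python scripts to look and compute and a shell command to move; the robot and the scene stay as the last step left them, time stands still between calls to the robot, and variables do not carry over. Pictures are saved under pics/ and viewed, about 12 in all and at most 16, crops included, and the job is handed in when it is done.

```bash
ls; mkdir -p pics; cat > h.py <<'E'
import numpy as np, cv2, json
from plant import sensors, cams, job, finder, manip
from scipy.spatial.transform import Rotation as R
def grab(n,save=None):
    s=sensors.state(); im,d=cams.grab_frame(n)
    if save: cv2.imwrite('pics/'+save,im[:,:,::-1])
    return im,d,s
def T_tool(s):
    q=s['tool_rot']; T=np.eye(4); T[:3,:3]=R.from_quat([q[1],q[2],q[3],q[0]]).as_matrix(); T[:3,3]=s['tool_pos']; return T
def K(n):
    c=cams.calibration(n); f=192/np.tan(np.radians(c['fov_y'])/2); return c,f
def pose(n,s):
    c,_=K(n); return np.array(c['pose']) if 'pose' in c else T_tool(s)@np.array(c['hand_eye'])
def cloud(n,d,s):
    c,f=K(n); v,u=np.mgrid[:384,:512].astype(float)
    a=np.stack([(u-c['cx'])/f,(v-c['cy'])/f],-1); b=a.copy()
    for _ in range(8): b=a/(1+c['k1']*(b**2).sum(-1,keepdims=True))
    P=np.concatenate([b*d[...,None],d[...,None]],-1); T=pose(n,s)
    W=P@T[:3,:3].T+T[:3,3]; W[d<=0]=np.nan; return W
def totool(p,s=None):
    "world point -> tool coordinates"
    s=s or sensors.state(); T=T_tool(s); return T[:3,:3].T@(np.array(p)-T[:3,3])
E
python3 - <<'E'
from h import *
s=sensors.state(); print(s['time'],s['tool_pos'],s['tool_rot'],s['gripper_width'],manip.tcp_to_grasp); print(np.round(T_tool(s),3))
a,d,s=grab('top','top0.png'); b,d2,s=grab('scene','scene0.png')
for n in ['fixture','cover_handle','toggle_knob','isolator','mount0_center','cover','dish','oil','slidebox','eyepiece','brush']:
  for c in ['top','scene']:
    print(n,c,[(np.round(r['position'],3).tolist(),round(r['score'],2)) for r in finder.look_for(c,n)][:8])
print(np.round(pose('top',s),2),np.round(pose('scene',s),2),np.round(np.array(cams.calibration('wrist')['hand_eye']),3))
E
```

```text
pics
0.0 [0.18612163 0.59599528 0.23009039] [-2.66701566e-04  1.50817696e-01  9.88561099e-01 -9.51248309e-04] 0.9960624912000193 0.0187
[[-0.955  0.298 -0.001  0.186]
 [ 0.298  0.955 -0.002  0.596]
 [ 0.    -0.002 -1.     0.23 ]
 [ 0.     0.     0.     1.   ]]
fixture top [([0.364, -0.005, 0.02], 0.36)]
fixture scene [([0.523, 0.026, 0.014], 0.75)]
cover_handle top [([0.506, 0.341, 0.013], 0.59)]
cover_handle scene [([0.513, 0.328, 0.013], 0.88), ([0.7, -0.058, 0.1], 0.58)]
toggle_knob top [([0.51, 0.037, 0.011], 0.68)]
toggle_knob scene [([0.702, -0.059, 0.102], 0.44)]
isolator top [([0.68, -0.024, 0.051], 0.87), ([0.572, -0.238, 0.015], 0.4)]
isolator scene [([0.702, -0.044, 0.053], 0.59), ([0.571, -0.333, 0.013], 0.47)]
mount0_center top [([0.417, -0.322, 0.017], 0.51)]
mount0_center scene [([0.419, -0.324, 0.013], 0.44)]
cover top [([0.504, 0.34, 0.011], 0.88), ([0.504, -0.48, 0.036], 0.15)]
cover scene [([0.517, 0.33, 0.011], 0.72), ([0.67, 0.221, 0.01], 0.45), ([0.42, -0.323, 0.012], 0.4)]
dish top [([0.674, 0.219, 0.013], 0.87)]
dish scene [([0.671, 0.226, 0.012], 0.71)]
oil top [([0.708, -0.298, 0.052], 0.43)]
oil scene [([0.726, -0.304, 0.048], 0.92)]
slidebox top [([0.503, -0.482, 0.036], 0.91), ([0.357, 0.15, 0.049], 0.56)]
slidebox scene [([0.519, -0.487, 0.034], 0.88), ([0.578, -0.24, 0.01], 0.36)]
eyepiece top [([0.354, 0.15, 0.051], 0.45)]
eyepiece scene [([0.361, 0.144, 0.045], 0.7)]
brush top [([0.361, -0.006, 0.015], 0.68), ([0.418, -0.319, 0.014], 0.19)]
brush scene [([0.367, -0.008, 0.014], 0.73)]
[[-0.02 -0.98  0.17  0.35]
 [-1.    0.03  0.02 -0.08]
 [-0.02 -0.17 -0.98  1.25]
 [ 0.    0.    0.    1.  ]] [[ 0.64  0.61 -0.47  0.99]
 [ 0.77 -0.49  0.41 -0.47]
 [ 0.02 -0.63 -0.78  0.88]
 [ 0.    0.    0.    1.  ]] [[-0.    -0.955 -0.298  0.075]
 [ 1.    -0.     0.001 -0.   ]
 [-0.001 -0.298  0.955 -0.142]
 [ 0.     0.     0.     1.   ]]
```

View pics/top0.png

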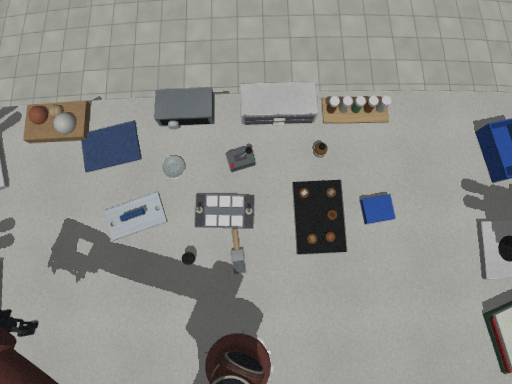

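View pics/scene0.png

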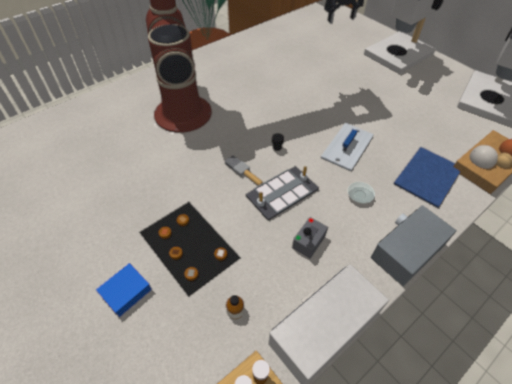

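The top view shows five mounts on the mat (about (304,192), (331,192), (332,215), (312,239) and (330,237)). The fixture is at (224,211), the cover at (136,216) and the isolator at (240,158), with its knob leaning right towards -y. Next I'll measure poses from the depth.

```bash
cat >> h.py <<'E'
def blobs(mask,W,amin,amax):
    n,l,st,c=cv2.connectedComponentsWithStats(mask.astype(np.uint8)); o=[]
    for i in range(1,n):
        if amin<=st[i,4]<=amax:
            P=W[l==i]; P=P[~np.isnan(P[:,0])]
            if len(P): o.append((c[i],st[i,4],np.median(P,0),P))
    return o
def rect(P):
    (c,wh,a)=cv2.minAreaRect((P[:,:2]*1000).astype(np.float32)); return np.round(c,1),np.round(wh,1),round(a,1)
E
cat > m.py <<'E'
from h import *
a,d,s=grab('top'); W=cloud('top',d,s); hsv=cv2.cvtColor(a,cv2.COLOR_RGB2HSV)
x,y,z=W[...,0],W[...,1],W[...,2]
print('bench z',np.nanmedian(z[200:300,400:480]))
m=(x>.3)&(x<.66)&(y>-.45)&(y<-.1)&(z>.006)&(z<.03)
for b in blobs(m,W,20,300): print('mount h',b[1],np.round(b[2],3),rect(b[3]))
m=(x>.3)&(x<.66)&(y>-.45)&(y<-.1)&(hsv[...,1]>120)&(hsv[...,2]>70)
for b in blobs(m,W,20,300): print('mount c',b[1],np.round(b[2],3),rect(b[3]))
m=(x>.4)&(x<.65)&(y>-.1)&(y<.17)&(a.min(-1)>150)&(z>.007)
W8=[b for b in blobs(m,W,30,300)]
for b in W8: print('nest',b[1],np.round(b[3].mean(0),4))
m=(x>.4)&(x<.65)&(y>-.1)&(y<.17)&(z>.035)
for b in blobs(m,W,3,300): print('pin',b[1],np.round(b[2],3))
m=(x>.4)&(x<.65)&(y>-.1)&(y<.17)&(z>.007)
for b in blobs(m,W,500,5000): print('fix',b[1],np.round(b[2],3),rect(b[3]))
m=(x>.58)&(x<.8)&(y>-.12)&(y<.09)&(z>.04)&(z<.06)
for b in blobs(m,W,100,3000): print('iso',b[1],np.round(b[2],3),rect(b[3]))
m=(x>.58)&(x<.8)&(y>-.12)&(y<.09)&(z>.075)
for b in blobs(m,W,5,3000): print('knob',b[1],np.round(b[2],3),rect(b[3]))
m=(x>.4)&(x<.65)&(y>.2)&(y<.5)&(z>.005)&(z<.06)
for b in blobs(m,W,500,5000): print('cover',b[1],np.round(b[2],3),rect(b[3]))
m=(x>.4)&(x<.65)&(y>.2)&(y<.5)&(z>.03)&(z<.06)
for b in blobs(m,W,20,5000): print('handle',b[1],np.round(b[2],3),rect(b[3]))
E
python3 m.py
```

```text
bench z -0.0004600520375434014
mount h 78 [ 0.565 -0.237  0.013] (array([ 566.5, -238.4]), array([31.9, 31.3]), 0.8)
mount h 77 [ 0.566 -0.331  0.012] (array([ 564.8, -331.1]), array([32.8, 31.2]), 86.6)
mount h 55 [ 0.492 -0.436  0.018] (array([ 495.4, -435.7]), array([82.4,  4.2]), 8.6)
mount h 76 [ 0.487 -0.331  0.012] (array([ 488.2, -330.7]), array([31.5, 31.7]), 88.9)
mount h 76 [ 0.415 -0.321  0.012] (array([ 414.3, -321.4]), array([33.9, 30.2]), 88.4)
mount h 85 [ 0.408 -0.259  0.012] (array([ 407.6, -258.2]), array([31.8, 34. ]), 76.5)
mount c 36 [ 0.563 -0.237  0.013] (array([ 566.5, -238.4]), array([32. , 31.1]), 0.2)
mount c 41 [ 0.562 -0.331  0.012] (array([ 565.6, -333.2]), array([28.6, 29.2]), 87.2)
mount c 117 [ 0.504 -0.443  0.034] (array([ 496.9, -440.6]), array([83.9, 18.3]), 0.9)
mount c 67 [ 0.487 -0.332  0.012] (array([ 488. , -330.9]), array([30.6, 32.2]), 78.1)
mount c 75 [ 0.415 -0.321  0.012] (array([ 414.7, -320.7]), array([27.8, 30.9]), 87.5)
mount c 54 [ 0.409 -0.259  0.012] (array([ 409.2, -258.3]), array([30.6, 31. ]), 1.8)
nest 116 [0.5463 0.0758 0.0121]
nest 120 [0.5448 0.0333 0.0118]
nest 115 [ 0.5431 -0.0106  0.0122]
nest 118 [0.4806 0.079  0.0117]
nest 125 [0.4793 0.0357 0.012 ]
nest 120 [ 0.4765 -0.0083  0.0124]
pin 5 [0.649 0.003 0.041]
pin 15 [0.513 0.114 0.059]
pin 10 [ 0.504 -0.049  0.065]
fix 1890 [0.51  0.034 0.013] (array([511.5,  34.4]), array([196.7, 115. ]), 87.2)
iso 416 [ 0.683 -0.019  0.049] (array([687.3, -24. ]), array([61.8, 89.9]), 15.7)
knob 43 [ 0.694 -0.051  0.101] (array([696.3, -50.4]), array([27.1, 19.1]), 89.5)
cover 1688 [0.5   0.341 0.01 ] (array([501.4, 345.9]), array([112.4, 202.7]), 18.1)
handle 157 [0.502 0.339 0.047] (array([502.3, 342.8]), array([20.8, 83.2]), 15.8)
```

```bash
cat >> h.py <<'E'
def go(x,y,z,ang=None):
    "shift in tool axes and wz to reach a world TCP, tool-y heading ang (deg, mod 180)"
    s=sensors.state(); T=T_tool(s); a0=np.degrees(np.arctan2(T[1,1],T[0,1]))
    h=np.radians(a0); c,sn=np.cos(h),np.sin(h); dx,dy,dz=np.array([x,y,z])-T[:3,3]
    wz=0 if ang is None else -((ang-a0+90)%180-90)
    print(f"t {s['time']:.1f} tcp {np.round(T[:3,3],4)} h {a0:.1f} F {np.round(s['contact_force'],1)} w {s['gripper_width']:.2f} q6 {s['joint_pos'][5]:.2f} | dx {dx*sn-dy*c:.4f} dy {dx*c+dy*sn:.4f} dz {-dz:.4f} wz {wz:.1f}")
iso=np.array([.687,-.024]); isoy=np.array([-.27,.963])
def isop(v): return iso+isoy*v
if __name__=='__main__':
    import sys; go(*[float(v) for v in sys.argv[1:]])
E
python3 -c "
from h import *
p=isop(-.085);print(p);go(*p,.15,105.7)"
```

```text
[ 0.70995  -0.105855]
t 1.2 tcp [0.1864 0.5966 0.2313] h 72.7 F [0.  0.1 0.5] w 1.00 q6 -0.12 | dx 0.7092 dy -0.5143 dz 0.0813 wz -33.0
```

```bash
sed -i 's/dx {dx\*sn-dy\*c:.4f}/dx {-dx*sn+dy*c:.4f}/' h.py
python3 -m pendant '[{"dx":-0.709,"dy":-0.514,"dz":0.03,"wz":-33,"hand":-1},{"dx":-0.709,"dy":-0.514,"dz":0.03,"wz":-33,"hand":-1},{"dx":-0.709,"dy":-0.514,"dz":0.03,"wz":-33,"hand":-1},{"dx":-0.709,"dy":-0.514,"dz":0.03,"wz":-33,"hand":-1},{"dx":-0.709,"dy":-0.514,"dz":0.03,"wz":-33,"hand":-1},{"dx":-0.709,"dy":-0.514,"dz":0.03,"wz":-33,"hand":-1},{"dx":-0.709,"dy":-0.514,"dz":0.03,"wz":-33,"hand":-1},{"dx":-0.709,"dy":-0.514,"dz":0.03,"wz":-33,"hand":-1},{"dx":-0.709,"dy":-0.514,"dz":0.03,"wz":-33,"hand":-1},{"dx":-0.709,"dy":-0.514,"dz":0.03,"wz":-33,"hand":-1},{"dx":-0.709,"dy":-0.514,"dz":0.03,"wz":-33,"hand":-1},{"dx":-0.709,"dy":-0.514,"dz":0.03,"wz":-33,"hand":-1},{"dx":-0.709,"dy":-0.514,"dz":0.03,"wz":-33,"hand":-1},{"dx":-0.709,"dy":-0.514,"dz":0.03,"wz":-33,"hand":-1},{"dx":-0.709,"dy":-0.514,"dz":0.03,"wz":-33,"hand":-1},{"dx":-0.709,"dy":-0.514,"dz":0.03,"wz":-33,"hand":-1},{"dx":-0.709,"dy":-0.514,"dz":0.03,"wz":-33,"hand":-1},{"dx":-0.709,"dy":-0.514,"dz":0.03,"wz":-33,"hand":-1},{"dx":-0.709,"dy":-0.514,"dz":0.03,"wz":-33,"hand":-1},{"dx":-0.709,"dy":-0.514,"dz":0.03,"wz":-33,"hand":-1}]'
python3 -c "
from h import *
p=isop(-.085);go(*p,.082,105.7)"
```

```text
t 1.2 tcp [0.1864 0.5966 0.2313] h 72.7 F [0.  0.1 0.5] w 1.00 q6 -0.12 | dx -0.7092 dy -0.5143 dz 0.1493 wz -33.0invalid input
```

```bash
python3 -m pendant '[{"dx":-0.04,"dy":-0.03,"dz":0.0,"wx":0,"wy":0,"wz":-6,"hand":-1}]'; echo; python3 -m pendant --help | head -20
```

```text
time: 1.33
tool_pos: [0.2082, 0.5655, 0.231]
tool_rot: [-0.001, 0.096, 0.995, 0.001]
contact_force: [1.1, -1.0, -0.8]
gripper_width: 0.884
invalid input: not JSON, or not a number
```

```bash
python3 -m pendant '[{"dx":-0.12,"dy":0.0,"dz":0.0,"wz":0,"hand":-1},{"dx":-0.12,"dy":0.0,"dz":0.0,"wz":0,"hand":-1}]';python3 -c "
from h import *
p=isop(-.085);go(*p,.15,105.7)"
```

```text
t 1.3 tcp [0.2082 0.5655 0.231 ] h 79.0 F [ 1.1 -1.  -0.8] w 0.88 q6 -0.29 | dx -0.6203 dy -0.5637 dz 0.0810 wz -26.7invalid input
```

```bash
python3 -m pendant '[{"dx":-0.12,"dy":-0.11,"dz":0.0,"wx":0,"wy":0,"wz":-26,"hand":-1},{"dx":-0.12,"dy":-0.11,"dz":0.0,"wx":0,"wy":0,"wz":-26,"hand":-1},{"dx":-0.12,"dy":-0.11,"dz":0.0,"wx":0,"wy":0,"wz":-26,"hand":-1},{"dx":-0.12,"dy":-0.11,"dz":0.0,"wx":0,"wy":0,"wz":-26,"hand":-1}]';python3 -c "
from h import *
p=isop(-.085);go(*p,.15,105.7)"
```

```text
time: 1.67
tool_pos: [0.3056, 0.4323, 0.2314]
tool_rot: [0.0, -0.131, 0.991, 0.0]
contact_force: [0.5, 0.8, 0.2]
gripper_width: 0.299
t 1.7 tcp [0.3056 0.4323 0.2314] h 105.0 F [0.5 0.8 0.2] w 0.30 q6 -1.02 | dx -0.2510 dy -0.6246 dz 0.0814 wz -0.7
```

All seven fields are needed in each row, and targets farther off than one row can reach are accepted.

```bash
python3 -m pendant '[{"dx":-0.251,"dy":-0.625,"dz":0.03,"wx":0,"wy":0,"wz":0,"hand":-1},{"dx":-0.251,"dy":-0.625,"dz":0.03,"wx":0,"wy":0,"wz":0,"hand":-1},{"dx":-0.251,"dy":-0.625,"dz":0.03,"wx":0,"wy":0,"wz":0,"hand":-1},{"dx":-0.251,"dy":-0.625,"dz":0.03,"wx":0,"wy":0,"wz":0,"hand":-1},{"dx":-0.251,"dy":-0.625,"dz":0.03,"wx":0,"wy":0,"wz":0,"hand":-1},{"dx":-0.251,"dy":-0.625,"dz":0.03,"wx":0,"wy":0,"wz":0,"hand":-1},{"dx":-0.251,"dy":-0.625,"dz":0.03,"wx":0,"wy":0,"wz":0,"hand":-1},{"dx":-0.251,"dy":-0.625,"dz":0.03,"wx":0,"wy":0,"wz":0,"hand":-1},{"dx":-0.251,"dy":-0.625,"dz":0.03,"wx":0,"wy":0,"wz":0,"hand":-1},{"dx":-0.251,"dy":-0.625,"dz":0.03,"wx":0,"wy":0,"wz":0,"hand":-1},{"dx":-0.251,"dy":-0.625,"dz":0.03,"wx":0,"wy":0,"wz":0,"hand":-1},{"dx":-0.251,"dy":-0.625,"dz":0.03,"wx":0,"wy":0,"wz":0,"hand":-1},{"dx":-0.251,"dy":-0.625,"dz":0.03,"wx":0,"wy":0,"wz":0,"hand":-1},{"dx":-0.251,"dy":-0.625,"dz":0.03,"wx":0,"wy":0,"wz":0,"hand":-1},{"dx":-0.251,"dy":-0.625,"dz":0.03,"wx":0,"wy":0,"wz":0,"hand":-1},{"dx":-0.251,"dy":-0.625,"dz":0.03,"wx":0,"wy":0,"wz":0,"hand":-1},{"dx":-0.251,"dy":-0.625,"dz":0.03,"wx":0,"wy":0,"wz":0,"hand":-1},{"dx":-0.251,"dy":-0.625,"dz":0.03,"wx":0,"wy":0,"wz":0,"hand":-1}]';python3 -c "
from h import *
p=isop(-.085);go(*p,.082,105.7)
a,d,s=grab('wrist','w1.png'); print(finder.look_for('wrist','toggle_knob')[:2])
W=cloud('wrist',d,s); x,y,z=W[...,0],W[...,1],W[...,2]
m=(z>.04)&(z<.06)&(x>.6)&(x<.78)
for b in blobs(m,W,500,100000): print('iso',b[1],np.round(b[2],3),rect(b[3]))
m=(z>.08)&(z<.115)&(x>.6)&(x<.78)
for b in blobs(m,W,100,100000): print('knob',b[0],b[1],np.round(b[2],3),rect(b[3]))
"
```

```text
time: 3.17
tool_pos: [0.7066, -0.1103, 0.2001]
tool_rot: [-0.001, -0.126, 0.992, 0.0]
contact_force: [-0.5, -0.4, 0.7]
gripper_width: -0.004
t 3.2 tcp [ 0.7066 -0.1103  0.2001] h 104.5 F [-0.5 -0.4  0.7] w -0.00 q6 -2.08 | dx -0.0043 dy 0.0035 dz 0.1181 wz -1.2
[]
iso 1145 [ 0.709 -0.291  0.049] (array([ 715. , -297.4]), array([42.8, 38.8]), 23.3)
iso 5063 [ 0.685 -0.022  0.049] (array([690.8, -24.9]), array([60.6, 90.1]), 15.3)
knob [323.60666667 198.51      ] 600 [ 0.697 -0.057  0.102] (array([698. , -54.9]), array([20.7, 23.3]), 55.9)
```

View pics/w1.png

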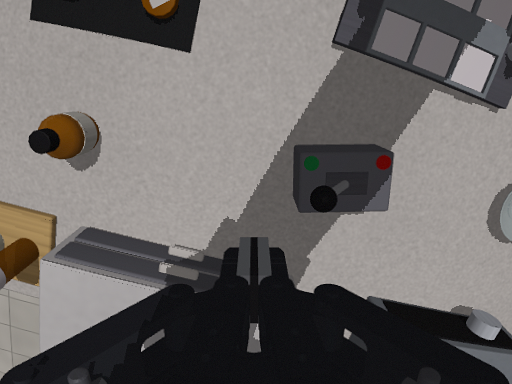

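The wrist picture shows the knob at (323,199) on the green (on) side; it measures (0.698, -0.056), which agrees with the top view. Now push it to +y.

```bash
python3 -m pendant '[{"dx":-0.007,"dy":0.0,"dz":0.04,"wx":0,"wy":0,"wz":0,"hand":-1},{"dx":-0.007,"dy":0.0,"dz":0.08,"wx":0,"wy":0,"wz":0,"hand":-1},{"dx":-0.007,"dy":0.0,"dz":0.115,"wx":0,"wy":0,"wz":0,"hand":-1},{"dx":-0.007,"dy":0.0,"dz":0.115,"wx":0,"wy":0,"wz":0,"hand":-1},{"dx":-0.007,"dy":0.015,"dz":0.115,"wx":0,"wy":0,"wz":0,"hand":-1},{"dx":-0.007,"dy":0.026,"dz":0.115,"wx":0,"wy":0,"wz":0,"hand":-1},{"dx":-0.007,"dy":0.037,"dz":0.115,"wx":0,"wy":0,"wz":0,"hand":-1},{"dx":-0.007,"dy":0.048,"dz":0.115,"wx":0,"wy":0,"wz":0,"hand":-1},{"dx":-0.007,"dy":0.059,"dz":0.115,"wx":0,"wy":0,"wz":0,"hand":-1},{"dx":-0.007,"dy":0.068,"dz":0.115,"wx":0,"wy":0,"wz":0,"hand":-1},{"dx":-0.007,"dy":0.078,"dz":0.115,"wx":0,"wy":0,"wz":0,"hand":-1},{"dx":-0.007,"dy":0.078,"dz":0.115,"wx":0,"wy":0,"wz":0,"hand":-1},{"dx":-0.007,"dy":0.078,"dz":0.115,"wx":0,"wy":0,"wz":0,"hand":-1},{"dx":-0.007,"dy":0.04,"dz":0.1,"wx":0,"wy":0,"wz":0,"hand":-1},{"dx":-0.007,"dy":0.0,"dz":0.06,"wx":0,"wy":0,"wz":0,"hand":-1},{"dx":-0.007,"dy":0.0,"dz":0.02,"wx":0,"wy":0,"wz":0,"hand":1},{"dx":-0.007,"dy":0.0,"dz":0.0,"wx":0,"wy":0,"wz":0,"hand":1}]';python3 -c "
from h import *
a,d,s=grab('wrist'); W=cloud('wrist',d,s); x,y,z=W[...,0],W[...,1],W[...,2]
m=(z>.08)&(z<.115)&(x>.6)&(x<.78)
for b in blobs(m,W,100,100000): print('knob',b[0],b[1],np.round(b[2],3),rect(b[3]))
# move towards first mount
go(.566,-.237,.12,-2.4)
"; python3 m.py | grep -E 'mount h|knob'
```

```text
time: 4.68
tool_pos: [0.7133, -0.1089, 0.2033]
tool_rot: [0.0, -0.126, 0.992, -0.001]
contact_force: [0.7, 0.7, 1.7]
gripper_width: 0.276
knob [395.97101449 187.53043478] 690 [0.682 0.    0.101] (array([682.2,   3.9]), array([20.2, 21.6]), 59.4)
t 4.7 tcp [ 0.7165 -0.109   0.212 ] h 104.5 F [ 1.4 -0.8  5.8] w 0.36 q6 -2.08 | dx 0.1778 dy -0.0862 dz 0.0920 wz -73.1
mount h 79 [ 0.566 -0.237  0.012] (array([ 566.9, -237.1]), array([31.3, 31. ]), 43.7)
mount h 78 [ 0.566 -0.332  0.012] (array([ 564.7, -331.3]), array([30.8, 31.5]), 83.0)
mount h 56 [ 0.494 -0.437  0.018] (array([ 495.9, -437. ]), array([82.7,  5.2]), 9.8)
mount h 81 [ 0.487 -0.33   0.012] (array([ 488.2, -330.3]), array([30.6, 31.1]), 86.1)
mount h 72 [ 0.415 -0.321  0.012] (array([ 414.8, -321.1]), array([31.8, 29.4]), 61.2)
mount h 80 [ 0.408 -0.259  0.012] (array([ 407.6, -258.3]), array([31.2, 31.8]), 44.6)
knob 2612 [ 0.679 -0.078  0.528] (array([669.8, -69.2]), array([101.6, 179.7]), 89.9)
```

```bash
python3 -m pendant '[{"dx":0.215,"dy":-0.12,"dz":0.01,"wx":0,"wy":0,"wz":107,"hand":1},{"dx":0.215,"dy":-0.12,"dz":0.01,"wx":0,"wy":0,"wz":107,"hand":1},{"dx":0.215,"dy":-0.12,"dz":0.01,"wx":0,"wy":0,"wz":107,"hand":1},{"dx":0.215,"dy":-0.12,"dz":0.01,"wx":0,"wy":0,"wz":107,"hand":1},{"dx":0.215,"dy":-0.12,"dz":0.01,"wx":0,"wy":0,"wz":107,"hand":1},{"dx":0.215,"dy":-0.12,"dz":0.01,"wx":0,"wy":0,"wz":107,"hand":1},{"dx":0.215,"dy":-0.12,"dz":0.01,"wx":0,"wy":0,"wz":107,"hand":1},{"dx":0.215,"dy":-0.12,"dz":0.01,"wx":0,"wy":0,"wz":107,"hand":0.3},{"dx":0.215,"dy":-0.12,"dz":0.01,"wx":0,"wy":0,"wz":107,"hand":0.3},{"dx":0.215,"dy":-0.12,"dz":0.01,"wx":0,"wy":0,"wz":107,"hand":0.3},{"dx":0.215,"dy":-0.12,"dz":0.01,"wx":0,"wy":0,"wz":107,"hand":0.3},{"dx":0.215,"dy":-0.12,"dz":0.01,"wx":0,"wy":0,"wz":107,"hand":0.3},{"dx":0.215,"dy":-0.12,"dz":0.01,"wx":0,"wy":0,"wz":107,"hand":0.3},{"dx":0.215,"dy":-0.12,"dz":0.01,"wx":0,"wy":0,"wz":107,"hand":0.3},{"dx":0.215,"dy":-0.12,"dz":0.01,"wx":0,"wy":0,"wz":107,"hand":0.3},{"dx":0.215,"dy":-0.12,"dz":0.01,"wx":0,"wy":0,"wz":107,"hand":0.3},{"dx":0.215,"dy":-0.12,"dz":0.01,"wx":0,"wy":0,"wz":107,"hand":0.3}]'
cat > w.py <<'E'
from h import *
import sys
def ring(P):
    "circle centre of a disc's point set (top face points)"
    c,r=cv2.minEnclosingCircle((P[:,:2]*1000).astype(np.float32)); return np.round(c,1),round(r,1)
a,d,s=grab('wrist',sys.argv[1] if len(sys.argv)>1 else None); W=cloud('wrist',d,s); x,y,z=W[...,0],W[...,1],W[...,2]
print(np.round(s['tool_pos'],4),s['gripper_width'])
hsv=cv2.cvtColor(a,cv2.COLOR_RGB2HSV)
m=(z>.0085)&(z<.02)&(y<-.1)
for b in blobs(m,W,200,6000): print('mount',np.round(b[0]),b[1],np.round(b[3].mean(0),4),ring(b[3]))
m=(z>.005)&(z<.0175)&(y>-.09)&(y<.15)&(x>.4)&(x<.62)&(a.min(-1)>110)
for b in blobs(m,W,200,6000): print('nest',np.round(b[0]),b[1],rect(b[3]))
m=(z>.018)&(z<.03)&(y>-.06)&(y<.13)&(x>.4)&(x<.62)
for b in blobs(m,W,200,6000): print('placed',np.round(b[0]),b[1],np.round(b[3].mean(0),4),ring(b[3]))
E
python3 w.py w2.png; python3 -c "
from h import *
go(.566,-.237,.02,-2.4)"
```

```text
time: 6.2
tool_pos: [0.5347, -0.2762, 0.1904]
tool_rot: [-0.001, 0.72, 0.694, -0.0]
contact_force: [-0.1, 0.3, 0.1]
gripper_width: 0.649
[ 0.5347 -0.2762  0.1904] 0.6490921161051458
mount [287. 131.] 902 [ 0.5697 -0.2381  0.0121] (array([ 570. , -238.3]), 17.0)
mount [133. 157.] 802 [ 0.4134 -0.2581  0.012 ] (array([ 412.8, -258.7]), 17.0)
mount [413. 180.] 214 [ 0.701  -0.2919  0.0146] (array([ 711.9, -298.3]), 21.6)
mount [146. 214.] 721 [ 0.4184 -0.3196  0.012 ] (array([ 417.6, -320.1]), 17.1)
mount [499. 295.] 2841 [ 0.8371 -0.4485  0.0114] (array([ 848.4, -440.3]), 121.8)
mount [215. 220.] 733 [ 0.4921 -0.3295  0.0121] (array([ 492.2, -330.5]), 17.1)
mount [287. 219.] 732 [ 0.5688 -0.3307  0.0121] (array([ 568.8, -331.4]), 17.0)
mount [229. 305.] 439 [ 0.5008 -0.4366  0.0143] (array([ 500.1, -448.5]), 43.9)
t 6.2 tcp [ 0.5348 -0.2762  0.1906] h -2.2 F [0.2 0.8 0.5] w 0.65 q6 -0.56 | dx 0.0404 dy 0.0297 dz 0.1706 wz 0.2
```

View pics/w2.png

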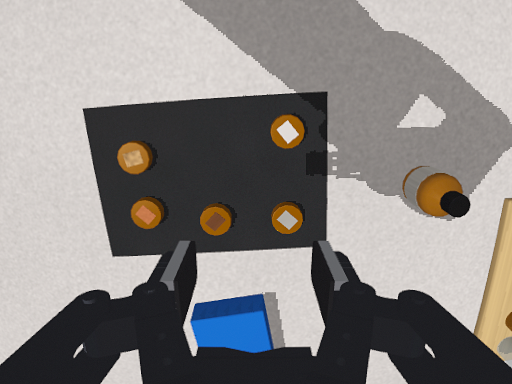

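Five mounts are visible at (287,131), (133,157), (146,214), (215,220) and (287,219), each fitted at radius 17.0 mm. Grasp the first.

```bash
python3 -m pendant '[{"dx":0.0396,"dy":0.0337,"dz":0.05,"wx":0,"wy":0,"wz":0,"hand":0.3},{"dx":0.0396,"dy":0.0337,"dz":0.08,"wx":0,"wy":0,"wz":0,"hand":0.3},{"dx":0.0396,"dy":0.0337,"dz":0.12,"wx":0,"wy":0,"wz":0,"hand":0.3},{"dx":0.0396,"dy":0.0337,"dz":0.15,"wx":0,"wy":0,"wz":0,"hand":0.3},{"dx":0.0396,"dy":0.0337,"dz":0.17,"wx":0,"wy":0,"wz":0,"hand":0.3},{"dx":0.0396,"dy":0.0337,"dz":0.18,"wx":0,"wy":0,"wz":0,"hand":0.3},{"dx":0.0396,"dy":0.0337,"dz":0.187,"wx":0,"wy":0,"wz":0,"hand":0.3},{"dx":0.0396,"dy":0.0337,"dz":0.187,"wx":0,"wy":0,"wz":0,"hand":0.3},{"dx":0.0396,"dy":0.0337,"dz":0.187,"wx":0,"wy":0,"wz":0,"hand":0.3}]'; python3 -c "
from h import *
go(.570,-.238,.003,-2.4)"; python3 -m pendant '[{"dx":0,"dy":0,"dz":0,"wx":0,"wy":0,"wz":0,"hand":-1},{"dx":0,"dy":0,"dz":0,"wx":0,"wy":0,"wz":0,"hand":-1},{"dx":0,"dy":0,"dz":0,"wx":0,"wy":0,"wz":0,"hand":-1},{"dx":0,"dy":0,"dz":0,"wx":0,"wy":0,"wz":0,"hand":-1},{"dx":0,"dy":0,"dz":0,"wx":0,"wy":0,"wz":0,"hand":-1},{"dx":0,"dy":0,"dz":-0.03,"wx":0,"wy":0,"wz":0,"hand":-1},{"dx":0,"dy":0,"dz":-0.07,"wx":0,"wy":0,"wz":0,"hand":-1},{"dx":0,"dy":0,"dz":-0.11,"wx":0,"wy":0,"wz":0,"hand":-1},{"dx":0,"dy":0,"dz":-0.15,"wx":0,"wy":0,"wz":0,"hand":-1},{"dx":0,"dy":0,"dz":-0.15,"wx":0,"wy":0,"wz":0,"hand":-1}]';python3 -c "
from h import *
go(.515,.0,.2,-2.4)
a,d,s=grab('wrist','w3.png')"
```

```text
time: 7.0
tool_pos: [0.5716, -0.239, 0.006]
tool_rot: [0.001, 0.721, 0.693, 0.0]
contact_force: [-0.4, -0.3, -1.2]
gripper_width: 0.645
t 7.0 tcp [ 0.5716 -0.239   0.006 ] h -2.3 F [-0.4 -0.3 -1.2] w 0.64 q6 -0.48 | dx 0.0009 dy -0.0016 dz 0.0030 wz 0.1
time: 7.83
tool_pos: [0.5756, -0.241, 0.1666]
tool_rot: [0.009, 0.721, 0.693, 0.003]
contact_force: [1.3, -0.3, 2.2]
gripper_width: 0.348
t 7.8 tcp [ 0.5756 -0.241   0.1666] h -2.3 F [ 1.3 -0.3  2.2] w 0.35 q6 -0.47 | dx 0.2384 dy -0.0704 dz -0.0334 wz 0.1
```

View pics/w3.png

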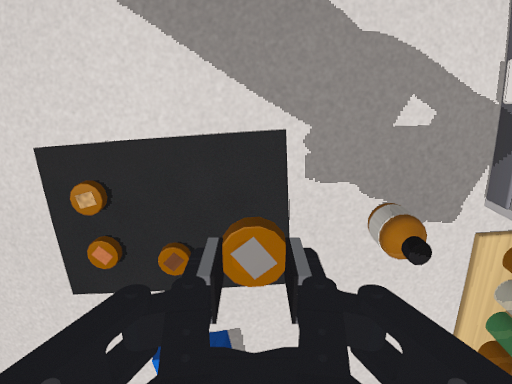

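The mount is held at about (254,252) between the pads. I'll measure where it sits in the tool frame.

```bash
cat > held.py <<'E'
from h import *
a,d,s=grab('wrist'); W=cloud('wrist',d,s); T=T_tool(s)
P=(W-T[:3,3])@T[:3,:3]
hsv=cv2.cvtColor(a,cv2.COLOR_RGB2HSV)
tz=P[...,2]; m=(np.abs(P[...,0])<.05)&(np.abs(P[...,1])<.024)&(tz>-.02)&(tz<.012)
amber=m&(hsv[...,1]>90)
pts=P[m]; lo=np.nanmin(P[amber][:,2]); 
A=P[amber]; top=A[:,2]<np.percentile(A[:,2],50)+.002
f=A[top]; c,r=cv2.minEnclosingCircle((f[:,:2]*1000).astype(np.float32))
n=np.linalg.svd(f-f.mean(0))[2][2]; n*=-np.sign(n[2])
print('w',round(s['gripper_width'],3),'top z',np.round(np.percentile(A[:,2],[5,50,95]),4),'circle tool xy',np.round(c,1),round(r,1),'n',np.round(n,3),len(f))
E
python3 held.py
```

```text
w 0.355 top z [-0.0057 -0.0046  0.0035] circle tool xy [-0.3  1.1] 17.8 n [ 0.006  0.    -1.   ] 2350
```

```bash
python3 -m pendant '[{"dx":0.238,"dy":-0.06,"dz":-0.04,"wx":0,"wy":0,"wz":0,"hand":-1},{"dx":0.238,"dy":-0.06,"dz":-0.04,"wx":0,"wy":0,"wz":0,"hand":-1},{"dx":0.238,"dy":-0.06,"dz":-0.04,"wx":0,"wy":0,"wz":0,"hand":-1},{"dx":0.238,"dy":-0.06,"dz":-0.04,"wx":0,"wy":0,"wz":0,"hand":-1},{"dx":0.238,"dy":-0.06,"dz":-0.04,"wx":0,"wy":0,"wz":0,"hand":-1},{"dx":0.238,"dy":-0.06,"dz":-0.04,"wx":0,"wy":0,"wz":0,"hand":-1},{"dx":0.238,"dy":-0.06,"dz":-0.04,"wx":0,"wy":0,"wz":0,"hand":-1},{"dx":0.238,"dy":-0.06,"dz":-0.04,"wx":0,"wy":0,"wz":0,"hand":-1},{"dx":0.238,"dy":-0.06,"dz":-0.04,"wx":0,"wy":0,"wz":0,"hand":-1},{"dx":0.238,"dy":-0.06,"dz":-0.04,"wx":0,"wy":0,"wz":0,"hand":-1}]'; python3 w.py w4.png; python3 -c "
from h import *
go(.548,.077,.03,-2.4)"
```

```text
time: 8.77
tool_pos: [0.5198, 0.0013, 0.1931]
tool_rot: [-0.001, 0.722, 0.692, -0.001]
contact_force: [0.0, 0.3, -0.6]
gripper_width: 0.352
[0.5198 0.0013 0.1931] 0.35193112257186066
mount [491. 330.] 354 [ 0.8218 -0.2251  0.0146] (array([ 822.1, -225.8]), 42.9)
nest [225.  83.] 2454 (array([516.1,  81.8]), array([ 48.9, 115.1]), 83.2)
nest [281.  90.] 1562 (array([550.5,  78.2]), array([37.6, 37.6]), 87.9)
nest [213. 136.] 1347 (array([481.7,  36.6]), array([36.3, 36.8]), 87.2)
nest [279. 137.] 1384 (array([547.5,  33.3]), array([36.9, 37.5]), 87.0)
nest [225. 185.] 2058 (array([510.4, -11.6]), array([115.7,  50.3]), 1.6)
nest [278. 179.] 1249 (array([545.6, -11.2]), array([38.4, 38. ]), 87.2)
placed [247.  48.] 271 [0.5194 0.1158 0.0263] (array([518.6, 118.9]), 11.2)
placed [161. 177.] 318 [ 0.4261 -0.0008  0.0187] (array([425.4,  -0.7]), 25.5)
t 8.8 tcp [0.5199 0.0011 0.1932] h -2.4 F [-0.3 -0.4 -0.5] w 0.35 q6 -0.10 | dx 0.0771 dy 0.0248 dz 0.1632 wz -0.0
```

View pics/w4.png

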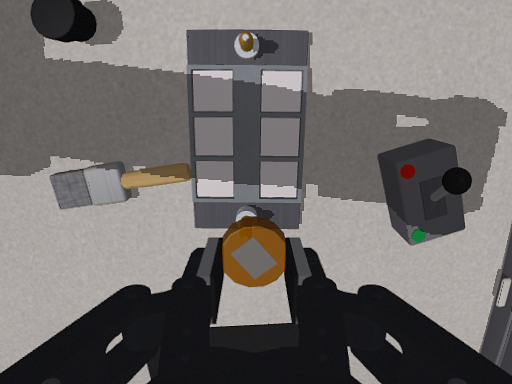

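The fixture shows two columns of three nests. A model with centre (0.5147, 0.0347) and yaw -2.85° fits the nests and the pin within about 1 mm. The brush handle tip lies next to the nest at (-33,-44), so I'll leave that one empty. Place A in the (+33,+44) nest.

```bash
python3 -m pendant '[{"dx":0.0774,"dy":0.0256,"dz":0.03,"wx":0,"wy":0,"wz":0,"hand":-1},{"dx":0.0774,"dy":0.0256,"dz":0.06,"wx":0,"wy":0,"wz":0,"hand":-1},{"dx":0.0774,"dy":0.0256,"dz":0.09,"wx":0,"wy":0,"wz":0,"hand":-1},{"dx":0.0774,"dy":0.0256,"dz":0.12,"wx":0,"wy":0,"wz":0,"hand":-1},{"dx":0.0774,"dy":0.0256,"dz":0.14,"wx":0,"wy":0,"wz":0,"hand":-1},{"dx":0.0774,"dy":0.0256,"dz":0.15,"wx":0,"wy":0,"wz":0,"hand":-1},{"dx":0.0774,"dy":0.0256,"dz":0.158,"wx":0,"wy":0,"wz":0,"hand":-1},{"dx":0.0774,"dy":0.0256,"dz":0.164,"wx":0,"wy":0,"wz":0,"hand":-1},{"dx":0.0774,"dy":0.0256,"dz":0.169,"wx":0,"wy":0,"wz":0,"hand":-1},{"dx":0.0774,"dy":0.0256,"dz":0.171,"wx":0,"wy":0,"wz":0,"hand":-1},{"dx":0.0774,"dy":0.0256,"dz":0.171,"wx":0,"wy":0,"wz":0,"hand":-1},{"dx":0.0774,"dy":0.0256,"dz":0.171,"wx":0,"wy":0,"wz":0,"hand":-1}]'; python3 -c "
from h import *
go(.5488,.0773,.0205,-2.4)"; python3 held.py
```

```text
time: 9.82
tool_pos: [0.5498, 0.0783, 0.0244]
tool_rot: [0.001, 0.722, 0.692, 0.001]
contact_force: [0.2, -0.0, -0.4]
gripper_width: 0.354
t 9.8 tcp [0.5498 0.0783 0.0244] h -2.4 F [ 0.2 -0.  -0.4] w 0.35 q6 0.05 | dx -0.0011 dy -0.0009 dz 0.0039 wz 0.0
w 0.354 top z [-0.0058 -0.0047  0.0036] circle tool xy [0.5 0.8] 17.1 n [ 0.006  0.003 -1.   ] 2349
```

```bash
python3 -m pendant '[{"dx":-0.001,"dy":-0.001,"dz":0.002,"wx":0,"wy":0,"wz":0,"hand":-1},{"dx":-0.001,"dy":-0.001,"dz":0.004,"wx":0,"wy":0,"wz":0,"hand":-1},{"dx":-0.001,"dy":-0.001,"dz":0.004,"wx":0,"wy":0,"wz":0,"hand":-1},{"dx":-0.001,"dy":-0.001,"dz":0.004,"wx":0,"wy":0,"wz":0,"hand":-1}]';  python3 -m pendant '[{"dx":0,"dy":0,"dz":0,"wx":0,"wy":0,"wz":0,"hand":0.0},{"dx":0,"dy":0,"dz":0,"wx":0,"wy":0,"wz":0,"hand":0.0},{"dx":0,"dy":0,"dz":0,"wx":0,"wy":0,"wz":0,"hand":0.0},{"dx":0,"dy":0,"dz":-0.03,"wx":0,"wy":0,"wz":0,"hand":0.3},{"dx":-0.03,"dy":0,"dz":-0.07,"wx":0,"wy":0,"wz":0,"hand":0.3},{"dx":-0.07,"dy":0,"dz":-0.10,"wx":0,"wy":0,"wz":0,"hand":0.3},{"dx":-0.10,"dy":0,"dz":-0.14,"wx":0,"wy":0,"wz":0,"hand":0.3},{"dx":-0.10,"dy":0,"dz":-0.16,"wx":0,"wy":0,"wz":0,"hand":0.3},{"dx":-0.10,"dy":0,"dz":-0.16,"wx":0,"wy":0,"wz":0,"hand":0.3}]'; python3 w.py;  python3 -c "
from h import *
go(.5688,-.3312,.12,-2.85)"
```

```text
time: 10.2
tool_pos: [0.5479, 0.0775, 0.0193]
tool_rot: [0.0, 0.721, 0.692, 0.0]
contact_force: [0.7, -0.4, 0.0]
gripper_width: 0.351
time: 10.95
tool_pos: [0.5484, -0.0259, 0.1889]
tool_rot: [0.006, 0.723, 0.691, 0.004]
contact_force: [0.9, -0.2, 2.0]
gripper_width: 0.649
[ 0.5484 -0.0259  0.1889] 0.6490840088538862
mount [490. 241.] 271 [ 0.8219 -0.1222  0.0142] (array([ 821.5, -123.6]), 23.5)
mount [475. 308.] 282 [ 0.8219 -0.2162  0.0145] (array([ 822.2, -215.9]), 33.9)
nest [192.  54.] 2960 (array([517.,  82.]), array([ 42.3, 114.4]), 87.4)
nest [248.  62.] 535 (array([549.8,  78. ]), array([37.7, 38. ]), 87.4)
nest [178. 109.] 1444 (array([481.7,  36.8]), array([36.9, 37.9]), 87.1)
nest [247. 109.] 1498 (array([547.6,  33.4]), array([37.2, 36.2]), 87.4)
nest [187. 160.] 1813 (array([510.8, -11.9]), array([ 41.5, 110.9]), 86.7)
nest [246. 154.] 1373 (array([545.3, -10.5]), array([37.9, 37.4]), 87.5)
placed [210.  16.] 333 [0.5206 0.1155 0.0262] (array([519.3, 118.5]), 11.3)
placed [245.  60.] 1135 [0.5488 0.0777 0.0242] (array([548.5,  77.6]), 17.1)
placed [125. 153.] 364 [ 0.4261 -0.0016  0.0188] (array([425.9,  -1.6]), 26.2)
placed [214. 193.] 261 [ 0.5116 -0.0449  0.0258] (array([510.2, -48.5]), 11.1)
t 11.0 tcp [ 0.547  -0.0245  0.1854] h -2.5 F [ 0.9 -0.1 -0.7] w 0.65 q6 -0.14 | dx -0.3055 dy 0.0351 dz 0.0654 wz 0.4
```

A lies flat with its top at 24 mm, centred. Next is B.

```bash
python3 -m pendant '[{"dx":-0.305,"dy":0.035,"dz":0.03,"wx":0,"wy":0,"wz":0.4,"hand":0.3},{"dx":-0.305,"dy":0.035,"dz":0.06,"wx":0,"wy":0,"wz":0.4,"hand":0.3},{"dx":-0.305,"dy":0.035,"dz":0.06,"wx":0,"wy":0,"wz":0.4,"hand":0.3},{"dx":-0.305,"dy":0.035,"dz":0.06,"wx":0,"wy":0,"wz":0.4,"hand":0.3},{"dx":-0.305,"dy":0.035,"dz":0.06,"wx":0,"wy":0,"wz":0.4,"hand":0.3},{"dx":-0.305,"dy":0.035,"dz":0.06,"wx":0,"wy":0,"wz":0.4,"hand":0.3},{"dx":-0.305,"dy":0.035,"dz":0.06,"wx":0,"wy":0,"wz":0.4,"hand":0.3},{"dx":-0.305,"dy":0.035,"dz":0.06,"wx":0,"wy":0,"wz":0.4,"hand":0.3},{"dx":-0.305,"dy":0.035,"dz":0.06,"wx":0,"wy":0,"wz":0.4,"hand":0.3},{"dx":-0.305,"dy":0.035,"dz":0.06,"wx":0,"wy":0,"wz":0.4,"hand":0.3},{"dx":-0.305,"dy":0.035,"dz":0.06,"wx":0,"wy":0,"wz":0.4,"hand":0.3},{"dx":-0.305,"dy":0.035,"dz":0.06,"wx":0,"wy":0,"wz":0.4,"hand":0.3}]'; python3 w.py|grep mount;  python3 -c "
from h import *
go(.5688,-.3312,.003,-2.85)"
```

```text
time: 12.0
tool_pos: [0.5665, -0.327, 0.1191]
tool_rot: [-0.0, 0.723, 0.691, 0.0]
contact_force: [0.3, 0.7, -0.6]
gripper_width: 0.654
mount [ 54. 115.] 1382 [ 0.4139 -0.2585  0.012 ] (array([ 412.9, -258.5]), 17.2)
mount [420. 144.] 370 [ 0.6994 -0.2945  0.0148] (array([ 712.4, -299.3]), 21.9)
mount [ 74. 190.] 1208 [ 0.4186 -0.3198  0.0119] (array([ 417.8, -320.3]), 17.5)
mount [256. 195.] 1283 [ 0.5689 -0.3308  0.0121] (array([ 569. , -331.5]), 17.0)
mount [162. 197.] 1264 [ 0.4925 -0.3297  0.012 ] (array([ 492.2, -330.5]), 17.2)
mount [217. 312.] 430 [ 0.5284 -0.4413  0.0144] (array([ 525.7, -463.1]), 36.0)
mount [507. 342.] 452 [ 0.8267 -0.5077  0.0108] (array([ 831.4, -502.9]), 42.6)
t 12.1 tcp [ 0.5666 -0.3271  0.1194] h -2.6 F [ 0.2 -0.  -0.2] w 0.65 q6 -0.59 | dx -0.0040 dy 0.0024 dz 0.1164 wz 0.2
```

```bash
python3 -m pendant '[{"dx":-0.004,"dy":0.002,"dz":0.04,"wx":0,"wy":0,"wz":0,"hand":0.3},{"dx":-0.004,"dy":0.002,"dz":0.075,"wx":0,"wy":0,"wz":0,"hand":0.3},{"dx":-0.004,"dy":0.002,"dz":0.1,"wx":0,"wy":0,"wz":0,"hand":0.3},{"dx":-0.004,"dy":0.002,"dz":0.11,"wx":0,"wy":0,"wz":0,"hand":0.3},{"dx":-0.004,"dy":0.002,"dz":0.116,"wx":0,"wy":0,"wz":0,"hand":0.3},{"dx":-0.004,"dy":0.002,"dz":0.116,"wx":0,"wy":0,"wz":0,"hand":0.3},{"dx":-0.004,"dy":0.002,"dz":0.116,"wx":0,"wy":0,"wz":0,"hand":0.3},{"dx":-0.004,"dy":0.002,"dz":0.116,"wx":0,"wy":0,"wz":0,"hand":-1},{"dx":-0.004,"dy":0.002,"dz":0.116,"wx":0,"wy":0,"wz":0,"hand":-1},{"dx":-0.004,"dy":0.002,"dz":0.116,"wx":0,"wy":0,"wz":0,"hand":-1},{"dx":-0.004,"dy":0.002,"dz":0.116,"wx":0,"wy":0,"wz":0,"hand":-1},{"dx":-0.004,"dy":0.002,"dz":0.116,"wx":0,"wy":0,"wz":0,"hand":-1}]'; python3 -m pendant '[{"dx":0,"dy":0,"dz":-0.03,"wx":0,"wy":0,"wz":0,"hand":-1},{"dx":0,"dy":0,"dz":-0.07,"wx":0,"wy":0,"wz":0,"hand":-1},{"dx":0,"dy":0,"dz":-0.09,"wx":0,"wy":0,"wz":0,"hand":-1},{"dx":0,"dy":0,"dz":-0.09,"wx":0,"wy":0,"wz":0,"hand":-1},{"dx":0,"dy":0,"dz":-0.09,"wx":0,"wy":0,"wz":0,"hand":-1},{"dx":0,"dy":0,"dz":-0.09,"wx":0,"wy":0,"wz":0,"hand":-1}]';python3 -c "
from h import *
go(.5477,.0331,.1,-2.85)"; python3 held.py
```

```text
time: 13.05
tool_pos: [0.5698, -0.3339, 0.0064]
tool_rot: [0.002, 0.724, 0.69, 0.0]
contact_force: [-1.0, 0.2, 5.6]
gripper_width: 0.35
time: 13.55
tool_pos: [0.5677, -0.3325, 0.0928]
tool_rot: [-0.0, 0.724, 0.69, -0.0]
contact_force: [0.8, 1.0, -0.8]
gripper_width: 0.352
t 13.6 tcp [ 0.5677 -0.3325  0.0928] h -2.8 F [ 0.8  1.  -0.8] w 0.35 q6 -0.59 | dx 0.3642 dy -0.0375 dz -0.0072 wz 0.1
w 0.352 top z [-0.0067 -0.0055  0.0025] circle tool xy [1.2 2.1] 18.5 n [ 0.005  0.002 -1.   ] 2438
```

```bash
python3 -m pendant '[{"dx":0.363,"dy":-0.0385,"dz":-0.01,"wx":0,"wy":0,"wz":0,"hand":-1},{"dx":0.363,"dy":-0.0385,"dz":-0.01,"wx":0,"wy":0,"wz":0,"hand":-1},{"dx":0.363,"dy":-0.0385,"dz":-0.01,"wx":0,"wy":0,"wz":0,"hand":-1},{"dx":0.363,"dy":-0.0385,"dz":-0.01,"wx":0,"wy":0,"wz":0,"hand":-1},{"dx":0.363,"dy":-0.0385,"dz":-0.01,"wx":0,"wy":0,"wz":0,"hand":-1},{"dx":0.363,"dy":-0.0385,"dz":-0.01,"wx":0,"wy":0,"wz":0,"hand":-1},{"dx":0.363,"dy":-0.0385,"dz":-0.01,"wx":0,"wy":0,"wz":0,"hand":-1},{"dx":0.363,"dy":-0.0385,"dz":-0.01,"wx":0,"wy":0,"wz":0,"hand":-1},{"dx":0.363,"dy":-0.0385,"dz":-0.01,"wx":0,"wy":0,"wz":0,"hand":-1},{"dx":0.363,"dy":-0.0385,"dz":-0.01,"wx":0,"wy":0,"wz":0,"hand":-1},{"dx":0.363,"dy":-0.0385,"dz":-0.01,"wx":0,"wy":0,"wz":0,"hand":-1},{"dx":0.363,"dy":-0.0385,"dz":-0.01,"wx":0,"wy":0,"wz":0,"hand":-1},{"dx":0.363,"dy":-0.0385,"dz":-0.01,"wx":0,"wy":0,"wz":0,"hand":-1},{"dx":0.363,"dy":-0.0385,"dz":-0.01,"wx":0,"wy":0,"wz":0,"hand":-1}]';python3 -c "
from h import *
go(.5467,.0321,.0195,-2.85)"; python3 held.py; python3 w.py | grep -E 'placed|nest'
```

```text
time: 14.77
tool_pos: [0.5469, 0.0304, 0.1028]
tool_rot: [-0.0, 0.725, 0.689, -0.0]
contact_force: [0.6, -0.9, 0.1]
gripper_width: 0.352
t 14.8 tcp [0.5469 0.0304 0.1028] h -2.9 F [ 0.6 -0.9  0.1] w 0.35 q6 -0.03 | dx 0.0017 dy -0.0003 dz 0.0833 wz -0.0
w 0.352 top z [-0.0067 -0.0056  0.0022] circle tool xy [1.9 1. ] 17.4 n [ 0.006  0.002 -1.   ] 2444
nest [260. 118.] 1020 (array([545. ,  80.5]), array([42.1, 56.2]), 85.6)
nest [162. 134.] 2678 (array([483.6,  80.5]), array([38. , 38.7]), 86.6)
nest [167. 192.] 2320 (array([481.4,  36.8]), array([38.4, 38.1]), 86.9)
nest [253. 191.] 2323 (array([547.4,  33.6]), array([38. , 37.8]), 87.0)
nest [172. 244.] 2036 (array([488.3,  -8.6]), array([38.8, 57.9]), 86.9)
nest [153. 260.] 342 (array([462.9, -18.8]), array([25.5, 47.7]), 38.2)
placed [208.  77.] 522 [0.5224 0.1176 0.0264] (array([519. , 118.7]), 11.1)
placed [251. 135.] 1889 [0.5487 0.0783 0.0242] (array([548.6,  77.9]), 17.1)
placed [103. 244.] 471 [ 0.4265 -0.0008  0.0187] (array([426.2,  -1. ]), 26.3)
```

```bash
python3 -m pendant '[{"dx":0.001,"dy":0,"dz":0.03,"wx":0,"wy":0,"wz":0,"hand":-1},{"dx":0.001,"dy":0,"dz":0.055,"wx":0,"wy":0,"wz":0,"hand":-1},{"dx":0.001,"dy":0,"dz":0.068,"wx":0,"wy":0,"wz":0,"hand":-1},{"dx":0.001,"dy":0,"dz":0.076,"wx":0,"wy":0,"wz":0,"hand":-1},{"dx":0.001,"dy":0,"dz":0.081,"wx":0,"wy":0,"wz":0,"hand":-1},{"dx":0.001,"dy":0,"dz":0.083,"wx":0,"wy":0,"wz":0,"hand":-1},{"dx":0.001,"dy":0,"dz":0.083,"wx":0,"wy":0,"wz":0,"hand":-1},{"dx":0.001,"dy":0,"dz":0.083,"wx":0,"wy":0,"wz":0,"hand":-1},{"dx":0.001,"dy":0,"dz":0.083,"wx":0,"wy":0,"wz":0,"hand":-1}]';  python3 -m pendant '[{"dx":0,"dy":0,"dz":0,"wx":0,"wy":0,"wz":0,"hand":0.0},{"dx":0,"dy":0,"dz":0,"wx":0,"wy":0,"wz":0,"hand":0.0},{"dx":0,"dy":0,"dz":0,"wx":0,"wy":0,"wz":0,"hand":0.0},{"dx":0,"dy":0,"dz":-0.03,"wx":0,"wy":0,"wz":0,"hand":0.3},{"dx":0,"dy":0,"dz":-0.07,"wx":0,"wy":0,"wz":0,"hand":0.3},{"dx":0,"dy":0,"dz":-0.10,"wx":0,"wy":0,"wz":0,"hand":0.3},{"dx":0,"dy":0,"dz":-0.10,"wx":0,"wy":0,"wz":0,"hand":0.3},{"dx":0,"dy":0,"dz":-0.1,"wx":0,"wy":0,"wz":0,"hand":0.3},{"dx":0,"dy":0,"dz":-0.1,"wx":0,"wy":0,"wz":0,"hand":0.3},{"dx":0,"dy":0,"dz":-0.1,"wx":0,"wy":0,"wz":0,"hand":0.3}]'; python3 w.py|grep placed;  python3 -c "
from h import *
go(.4922,-.3305,.12,-2.85)"
```

```text
time: 15.62
tool_pos: [0.5481, 0.0326, 0.0216]
tool_rot: [0.001, 0.724, 0.69, 0.001]
contact_force: [-1.1, -0.6, 0.4]
gripper_width: 0.352
time: 16.45
tool_pos: [0.5458, 0.0328, 0.1184]
tool_rot: [-0.001, 0.724, 0.69, -0.001]
contact_force: [0.5, 0.7, -1.0]
gripper_width: 0.65
placed [213.  80.] 441 [0.5219 0.1181 0.0264] (array([519.1, 118.9]), 11.1)
placed [254. 135.] 1658 [0.5486 0.0784 0.0241] (array([548.7,  78. ]), 17.0)
placed [257. 191.] 1463 [0.5489 0.0358 0.024 ] (array([548.9,  34.9]), 16.9)
placed [113. 238.] 430 [ 0.4264 -0.0009  0.0187] (array([426.1,  -0.6]), 26.1)
placed [217. 284.] 403 [ 0.5114 -0.0441  0.0253] (array([509.9, -48. ]), 11.8)
t 16.5 tcp [0.5457 0.0328 0.1181] h -2.7 F [-0.7  0.4 -0.1] w 0.65 q6 -0.03 | dx -0.3655 dy -0.0360 dz -0.0019 wz 0.1
```

B is flat in its nest too. Now C.

```bash
python3 -m pendant '[{"dx":-0.3655,"dy":-0.036,"dz":0,"wx":0,"wy":0,"wz":0,"hand":0.3},{"dx":-0.3655,"dy":-0.036,"dz":0,"wx":0,"wy":0,"wz":0,"hand":0.3},{"dx":-0.3655,"dy":-0.036,"dz":0,"wx":0,"wy":0,"wz":0,"hand":0.3},{"dx":-0.3655,"dy":-0.036,"dz":0,"wx":0,"wy":0,"wz":0,"hand":0.3},{"dx":-0.3655,"dy":-0.036,"dz":0,"wx":0,"wy":0,"wz":0,"hand":0.3},{"dx":-0.3655,"dy":-0.036,"dz":0,"wx":0,"wy":0,"wz":0,"hand":0.3},{"dx":-0.3655,"dy":-0.036,"dz":0,"wx":0,"wy":0,"wz":0,"hand":0.3},{"dx":-0.3655,"dy":-0.036,"dz":0,"wx":0,"wy":0,"wz":0,"hand":0.3},{"dx":-0.3655,"dy":-0.036,"dz":0,"wx":0,"wy":0,"wz":0,"hand":0.3},{"dx":-0.3655,"dy":-0.036,"dz":0,"wx":0,"wy":0,"wz":0,"hand":0.3},{"dx":-0.3655,"dy":-0.036,"dz":0,"wx":0,"wy":0,"wz":0,"hand":0.3},{"dx":-0.3655,"dy":-0.036,"dz":0,"wx":0,"wy":0,"wz":0,"hand":0.3},{"dx":-0.3655,"dy":-0.036,"dz":0,"wx":0,"wy":0,"wz":0,"hand":0.3},{"dx":-0.3655,"dy":-0.036,"dz":0,"wx":0,"wy":0,"wz":0,"hand":0.3}]'; python3 w.py|grep mount;  python3 -c "
from h import *
go(.4922,-.3305,.004,-2.85)"
```

```text
time: 17.67
tool_pos: [0.4938, -0.3291, 0.1197]
tool_rot: [-0.001, 0.723, 0.691, 0.0]
contact_force: [-0.1, -0.6, -0.4]
gripper_width: 0.647
mount [143. 106.] 1531 [ 0.4134 -0.2585  0.0121] (array([ 412.9, -258.6]), 17.1)
mount [501. 145.] 412 [ 0.6972 -0.2992  0.0145] (array([ 705.6, -300.1]), 19.9)
mount [159. 183.] 1321 [ 0.418  -0.3195  0.0121] (array([ 417.7, -320.1]), 17.2)
mount [250. 191.] 1290 [ 0.4919 -0.3297  0.0122] (array([ 491.8, -330.6]), 16.9)
mount [264. 304.] 719 [ 0.4991 -0.4365  0.0144] (array([ 498.2, -437.3]), 42.1)
t 17.7 tcp [ 0.4938 -0.3292  0.12  ] h -2.6 F [-0.5  0.   0.6] w 0.65 q6 -0.67 | dx -0.0014 dy -0.0016 dz 0.1160 wz 0.2
```

```bash
python3 -m pendant '[{"dx":-0.001,"dy":-0.002,"dz":0.04,"wx":0,"wy":0,"wz":0,"hand":0.3},{"dx":-0.001,"dy":-0.002,"dz":0.075,"wx":0,"wy":0,"wz":0,"hand":0.3},{"dx":-0.001,"dy":-0.002,"dz":0.1,"wx":0,"wy":0,"wz":0,"hand":0.3},{"dx":-0.001,"dy":-0.002,"dz":0.11,"wx":0,"wy":0,"wz":0,"hand":0.3},{"dx":-0.001,"dy":-0.002,"dz":0.115,"wx":0,"wy":0,"wz":0,"hand":0.3},{"dx":-0.001,"dy":-0.002,"dz":0.115,"wx":0,"wy":0,"wz":0,"hand":0.3},{"dx":-0.001,"dy":-0.002,"dz":0.115,"wx":0,"wy":0,"wz":0,"hand":0.3},{"dx":-0.001,"dy":-0.002,"dz":0.115,"wx":0,"wy":0,"wz":0,"hand":-1},{"dx":-0.001,"dy":-0.002,"dz":0.115,"wx":0,"wy":0,"wz":0,"hand":-1},{"dx":-0.001,"dy":-0.002,"dz":0.115,"wx":0,"wy":0,"wz":0,"hand":-1},{"dx":-0.001,"dy":-0.002,"dz":0.115,"wx":0,"wy":0,"wz":0,"hand":-1},{"dx":-0.001,"dy":-0.002,"dz":0.115,"wx":0,"wy":0,"wz":0,"hand":-1}]'; python3 -m pendant '[{"dx":0,"dy":0,"dz":-0.03,"wx":0,"wy":0,"wz":0,"hand":-1},{"dx":0,"dy":0,"dz":-0.07,"wx":0,"wy":0,"wz":0,"hand":-1},{"dx":0,"dy":0,"dz":-0.095,"wx":0,"wy":0,"wz":0,"hand":-1},{"dx":0,"dy":0,"dz":-0.095,"wx":0,"wy":0,"wz":0,"hand":-1},{"dx":0,"dy":0,"dz":-0.095,"wx":0,"wy":0,"wz":0,"hand":-1},{"dx":0,"dy":0,"dz":-0.095,"wx":0,"wy":0,"wz":0,"hand":-1}]';python3 -c "
from h import *
go(.5444,-.0119,.1,-2.85)"; python3 held.py
```

```text
time: 18.72
tool_pos: [0.493, -0.3328, 0.0082]
tool_rot: [0.002, 0.724, 0.69, 0.0]
contact_force: [-0.8, 1.0, 4.9]
gripper_width: 0.346
time: 19.22
tool_pos: [0.4914, -0.3315, 0.1003]
tool_rot: [0.0, 0.724, 0.69, 0.0]
contact_force: [-1.0, 0.5, -0.9]
gripper_width: 0.348
t 19.2 tcp [ 0.4914 -0.3315  0.1003] h -2.8 F [-1.   0.5 -0.9] w 0.35 q6 -0.67 | dx 0.3217 dy 0.0376 dz 0.0003 wz 0.1
w 0.348 top z [-0.005  -0.0039  0.0033] circle tool xy [ 1.6 -0.3] 18.0 n [ 0.007  0.002 -1.   ] 3318
```

```bash
python3 -m pendant '[{"dx":0.3217,"dy":0.038,"dz":-0.004,"wx":0,"wy":0,"wz":0,"hand":-1},{"dx":0.3217,"dy":0.038,"dz":-0.004,"wx":0,"wy":0,"wz":0,"hand":-1},{"dx":0.3217,"dy":0.038,"dz":-0.004,"wx":0,"wy":0,"wz":0,"hand":-1},{"dx":0.3217,"dy":0.038,"dz":-0.004,"wx":0,"wy":0,"wz":0,"hand":-1},{"dx":0.3217,"dy":0.038,"dz":-0.004,"wx":0,"wy":0,"wz":0,"hand":-1},{"dx":0.3217,"dy":0.038,"dz":-0.004,"wx":0,"wy":0,"wz":0,"hand":-1},{"dx":0.3217,"dy":0.038,"dz":-0.004,"wx":0,"wy":0,"wz":0,"hand":-1},{"dx":0.3217,"dy":0.038,"dz":-0.004,"wx":0,"wy":0,"wz":0,"hand":-1},{"dx":0.3217,"dy":0.038,"dz":-0.004,"wx":0,"wy":0,"wz":0,"hand":-1},{"dx":0.3217,"dy":0.038,"dz":-0.004,"wx":0,"wy":0,"wz":0,"hand":-1},{"dx":0.3217,"dy":0.038,"dz":-0.004,"wx":0,"wy":0,"wz":0,"hand":-1},{"dx":0.3217,"dy":0.038,"dz":-0.004,"wx":0,"wy":0,"wz":0,"hand":-1},{"dx":0.3217,"dy":0.038,"dz":-0.004,"wx":0,"wy":0,"wz":0,"hand":-1}]';python3 -c "
from h import *
go(.5444,-.0119,.0215,-2.85)"; python3 held.py; python3 w.py | grep -E 'placed|nest'
```

```text
time: 20.35
tool_pos: [0.5446, -0.0133, 0.1037]
tool_rot: [-0.0, 0.725, 0.689, -0.0]
contact_force: [0.6, 0.1, 0.2]
gripper_width: 0.345
t 20.4 tcp [ 0.5446 -0.0133  0.1037] h -2.9 F [0.6 0.1 0.2] w 0.35 q6 -0.11 | dx 0.0014 dy -0.0002 dz 0.0822 wz -0.0
w 0.345 top z [-0.0051 -0.0039  0.0029] circle tool xy [-0.4 -2.8] 21.2 n [ 0.013  0.005 -1.   ] 3345
nest [182.  60.] 5577 (array([516.7,  81.9]), array([ 45. , 114.9]), 86.0)
nest [256.  71.] 1043 (array([549.7,  77.7]), array([38. , 38.7]), 87.2)
nest [163. 134.] 2626 (array([481.7,  36.8]), array([37.5, 38.4]), 87.8)
nest [248. 132.] 793 (array([547.5,  33.5]), array([37.1, 37.7]), 87.3)
nest [172. 199.] 3135 (array([492.5, -10.8]), array([43.1, 74.4]), 87.1)
nest [253. 191.] 2274 (array([545.2, -11.1]), array([38.3, 37.7]), 87.3)
placed [202.  12.] 519 [0.5196 0.1133 0.026 ] (array([518.8, 118.2]), 10.8)
placed [252.  68.] 2133 [0.5487 0.0778 0.0243] (array([548.6,  77.8]), 17.0)
placed [255. 134.] 1872 [0.5489 0.0351 0.0242] (array([548.8,  34.9]), 17.0)
placed [ 96. 190.] 569 [ 0.4274 -0.0008  0.0187] (array([426.4,  -1.3]), 26.0)
placed [206. 238.] 206 [ 0.5078 -0.041   0.0245] (array([508.8, -44.4]), 10.1)
```

```bash
python3 -m pendant '[{"dx":0.0005,"dy":0,"dz":0.03,"wx":0,"wy":0,"wz":0,"hand":-1},{"dx":0.0005,"dy":0,"dz":0.055,"wx":0,"wy":0,"wz":0,"hand":-1},{"dx":0.0005,"dy":0,"dz":0.068,"wx":0,"wy":0,"wz":0,"hand":-1},{"dx":0.0005,"dy":0,"dz":0.076,"wx":0,"wy":0,"wz":0,"hand":-1},{"dx":0.0005,"dy":0,"dz":0.081,"wx":0,"wy":0,"wz":0,"hand":-1},{"dx":0.0005,"dy":0,"dz":0.083,"wx":0,"wy":0,"wz":0,"hand":-1},{"dx":0.0005,"dy":0,"dz":0.083,"wx":0,"wy":0,"wz":0,"hand":-1},{"dx":0.0005,"dy":0,"dz":0.083,"wx":0,"wy":0,"wz":0,"hand":-1},{"dx":0.0005,"dy":0,"dz":0.083,"wx":0,"wy":0,"wz":0,"hand":-1}]';  python3 -m pendant '[{"dx":0,"dy":0,"dz":0,"wx":0,"wy":0,"wz":0,"hand":0.0},{"dx":0,"dy":0,"dz":0,"wx":0,"wy":0,"wz":0,"hand":0.0},{"dx":0,"dy":0,"dz":0,"wx":0,"wy":0,"wz":0,"hand":0.0},{"dx":0,"dy":0,"dz":-0.03,"wx":0,"wy":0,"wz":0,"hand":0.3},{"dx":0,"dy":0,"dz":-0.07,"wx":0,"wy":0,"wz":0,"hand":0.3},{"dx":0,"dy":0,"dz":-0.10,"wx":0,"wy":0,"wz":0,"hand":0.3},{"dx":0,"dy":0,"dz":-0.10,"wx":0,"wy":0,"wz":0,"hand":0.3},{"dx":0,"dy":0,"dz":-0.1,"wx":0,"wy":0,"wz":0,"hand":0.3},{"dx":0,"dy":0,"dz":-0.1,"wx":0,"wy":0,"wz":0,"hand":0.3},{"dx":0,"dy":0,"dz":-0.1,"wx":0,"wy":0,"wz":0,"hand":0.3}]'; python3 w.py|grep placed;  python3 -c "
from h import *
go(.4177,-.3201,.12,-2.85)"
```

```text
time: 21.2
tool_pos: [0.546, -0.0117, 0.0226]
tool_rot: [0.001, 0.724, 0.69, 0.001]
contact_force: [-0.1, 0.2, -0.0]
gripper_width: 0.348
time: 22.03
tool_pos: [0.5436, -0.0113, 0.1193]
tool_rot: [-0.001, 0.724, 0.69, -0.001]
contact_force: [-1.1, -0.2, -0.1]
gripper_width: 0.651
placed [209.  18.] 531 [0.5203 0.1149 0.026 ] (array([518.4, 118.5]), 11.4)
placed [254.  73.] 1867 [0.5486 0.0777 0.0242] (array([548.5,  77.8]), 17.1)
placed [257. 134.] 1647 [0.5488 0.0353 0.0241] (array([548.8,  34.9]), 16.9)
placed [257. 191.] 1450 [ 0.5467 -0.0084  0.024 ] (array([546.6,  -9.3]), 16.9)
placed [106. 187.] 461 [ 0.4263 -0.001   0.0187] (array([425.8,  -0.7]), 25.7)
placed [215. 237.] 427 [ 0.5115 -0.0446  0.0255] (array([510.1, -48.6]), 11.3)
t 22.1 tcp [ 0.5436 -0.0113  0.1191] h -2.7 F [ 0.2 -0.6 -0.7] w 0.65 q6 -0.11 | dx -0.3145 dy -0.1109 dz -0.0009 wz 0.1
```

```bash
python3 -m pendant '[{"dx":-0.3145,"dy":-0.111,"dz":0,"wx":0,"wy":0,"wz":0,"hand":0.3},{"dx":-0.3145,"dy":-0.111,"dz":0,"wx":0,"wy":0,"wz":0,"hand":0.3},{"dx":-0.3145,"dy":-0.111,"dz":0,"wx":0,"wy":0,"wz":0,"hand":0.3},{"dx":-0.3145,"dy":-0.111,"dz":0,"wx":0,"wy":0,"wz":0,"hand":0.3},{"dx":-0.3145,"dy":-0.111,"dz":0,"wx":0,"wy":0,"wz":0,"hand":0.3},{"dx":-0.3145,"dy":-0.111,"dz":0,"wx":0,"wy":0,"wz":0,"hand":0.3},{"dx":-0.3145,"dy":-0.111,"dz":0,"wx":0,"wy":0,"wz":0,"hand":0.3},{"dx":-0.3145,"dy":-0.111,"dz":0,"wx":0,"wy":0,"wz":0,"hand":0.3},{"dx":-0.3145,"dy":-0.111,"dz":0,"wx":0,"wy":0,"wz":0,"hand":0.3},{"dx":-0.3145,"dy":-0.111,"dz":0,"wx":0,"wy":0,"wz":0,"hand":0.3},{"dx":-0.3145,"dy":-0.111,"dz":0,"wx":0,"wy":0,"wz":0,"hand":0.3},{"dx":-0.3145,"dy":-0.111,"dz":0,"wx":0,"wy":0,"wz":0,"hand":0.3},{"dx":-0.3145,"dy":-0.111,"dz":0,"wx":0,"wy":0,"wz":0,"hand":0.3}]'; python3 w.py|grep mount;  python3 -c "
from h import *
go(.4177,-.3201,.003,-2.85)"
```

```text
time: 23.17
tool_pos: [0.4194, -0.3189, 0.1207]
tool_rot: [-0.001, 0.723, 0.691, 0.0]
contact_force: [-0.1, -0.5, 0.2]
gripper_width: 0.65
mount [240. 114.] 1511 [ 0.4125 -0.2584  0.0122] (array([ 412.4, -258.5]), 16.9)
mount [250. 190.] 1284 [ 0.4173 -0.3194  0.0122] (array([ 417.3, -320.1]), 16.9)
t 23.2 tcp [ 0.4195 -0.3189  0.1209] h -2.6 F [ 0.2 -0.3 -1. ] w 0.65 q6 -0.75 | dx -0.0012 dy -0.0017 dz 0.1179 wz 0.2
```

Target the (-33,0) nest at (0.4817, 0.0365).

```bash
python3 -m pendant '[{"dx":0,"dy":-0.002,"dz":0.04,"wx":0,"wy":0,"wz":0,"hand":0.3},{"dx":0,"dy":-0.002,"dz":0.075,"wx":0,"wy":0,"wz":0,"hand":0.3},{"dx":0,"dy":-0.002,"dz":0.1,"wx":0,"wy":0,"wz":0,"hand":0.3},{"dx":0,"dy":-0.002,"dz":0.11,"wx":0,"wy":0,"wz":0,"hand":0.3},{"dx":0,"dy":-0.002,"dz":0.117,"wx":0,"wy":0,"wz":0,"hand":0.3},{"dx":0,"dy":-0.002,"dz":0.117,"wx":0,"wy":0,"wz":0,"hand":0.3},{"dx":0,"dy":-0.002,"dz":0.117,"wx":0,"wy":0,"wz":0,"hand":0.3},{"dx":0,"dy":-0.002,"dz":0.117,"wx":0,"wy":0,"wz":0,"hand":-1},{"dx":0,"dy":-0.002,"dz":0.117,"wx":0,"wy":0,"wz":0,"hand":-1},{"dx":0,"dy":-0.002,"dz":0.117,"wx":0,"wy":0,"wz":0,"hand":-1},{"dx":0,"dy":-0.002,"dz":0.117,"wx":0,"wy":0,"wz":0,"hand":-1},{"dx":0,"dy":-0.002,"dz":0.117,"wx":0,"wy":0,"wz":0,"hand":-1}]'; python3 -m pendant '[{"dx":0,"dy":0,"dz":-0.03,"wx":0,"wy":0,"wz":0,"hand":-1},{"dx":0,"dy":0,"dz":-0.07,"wx":0,"wy":0,"wz":0,"hand":-1},{"dx":0,"dy":0,"dz":-0.095,"wx":0,"wy":0,"wz":0,"hand":-1},{"dx":0,"dy":0,"dz":-0.095,"wx":0,"wy":0,"wz":0,"hand":-1},{"dx":0,"dy":0,"dz":-0.095,"wx":0,"wy":0,"wz":0,"hand":-1},{"dx":0,"dy":0,"dz":-0.095,"wx":0,"wy":0,"wz":0,"hand":-1}]';python3 -c "
from h import *
go(.4812,.0347,.105,-2.85)"; python3 held.py
```

```text
time: 24.22
tool_pos: [0.4184, -0.3216, 0.0069]
tool_rot: [0.002, 0.724, 0.69, 0.0]
contact_force: [-0.4, 2.3, 5.1]
gripper_width: 0.352
time: 24.72
tool_pos: [0.4168, -0.3201, 0.0993]
tool_rot: [0.0, 0.724, 0.69, -0.0]
contact_force: [-0.4, 0.0, -0.4]
gripper_width: 0.354
t 24.7 tcp [ 0.4168 -0.3201  0.0993] h -2.8 F [-0.4  0.  -0.4] w 0.35 q6 -0.75 | dx 0.3575 dy 0.0472 dz -0.0057 wz 0.1
w 0.354 top z [-0.0063 -0.0052  0.002 ] circle tool xy [0.8 1.8] 18.0 n [ 0.006  0.003 -1.   ] 3352
```

```bash
python3 -m pendant '[{"dx":0.3575,"dy":0.047,"dz":-0.006,"wx":0,"wy":0,"wz":0,"hand":-1},{"dx":0.3575,"dy":0.047,"dz":-0.006,"wx":0,"wy":0,"wz":0,"hand":-1},{"dx":0.3575,"dy":0.047,"dz":-0.006,"wx":0,"wy":0,"wz":0,"hand":-1},{"dx":0.3575,"dy":0.047,"dz":-0.006,"wx":0,"wy":0,"wz":0,"hand":-1},{"dx":0.3575,"dy":0.047,"dz":-0.006,"wx":0,"wy":0,"wz":0,"hand":-1},{"dx":0.3575,"dy":0.047,"dz":-0.006,"wx":0,"wy":0,"wz":0,"hand":-1},{"dx":0.3575,"dy":0.047,"dz":-0.006,"wx":0,"wy":0,"wz":0,"hand":-1},{"dx":0.3575,"dy":0.047,"dz":-0.006,"wx":0,"wy":0,"wz":0,"hand":-1},{"dx":0.3575,"dy":0.047,"dz":-0.006,"wx":0,"wy":0,"wz":0,"hand":-1},{"dx":0.3575,"dy":0.047,"dz":-0.006,"wx":0,"wy":0,"wz":0,"hand":-1},{"dx":0.3575,"dy":0.047,"dz":-0.006,"wx":0,"wy":0,"wz":0,"hand":-1},{"dx":0.3575,"dy":0.047,"dz":-0.006,"wx":0,"wy":0,"wz":0,"hand":-1},{"dx":0.3575,"dy":0.047,"dz":-0.006,"wx":0,"wy":0,"wz":0,"hand":-1}]';python3 -c "
from h import *
go(.4812,.0350,.0195,-2.85)"; python3 held.py; python3 w.py | grep -E 'nest'
```

```text
time: 25.85
tool_pos: [0.4804, 0.0337, 0.1043]
tool_rot: [-0.001, 0.724, 0.689, -0.001]
contact_force: [0.7, -0.2, -0.1]
gripper_width: 0.355
t 25.9 tcp [0.4804 0.0337 0.1043] h -2.8 F [ 0.7 -0.2 -0.1] w 0.35 q6 -0.04 | dx 0.0014 dy 0.0007 dz 0.0848 wz 0.0
w 0.355 top z [-0.0063 -0.0052  0.0018] circle tool xy [-0.6 -3.6] 21.3 n [ 0.006  0.002 -1.   ] 3368
nest [278. 103.] 537 (array([493.6, 100. ]), array([ 7.6, 65.6]), 87.2)
nest [254. 132.] 2710 (array([483.8,  80.5]), array([37.9, 37.8]), 86.5)
nest [337. 127.] 610 (array([549.8,  77.1]), array([37.3, 38.3]), 87.9)
nest [254. 191.] 2316 (array([481.4,  36.6]), array([37.5, 37.9]), 87.5)
nest [329. 187.] 593 (array([547.5,  33.3]), array([37.8, 37.9]), 87.1)
nest [329. 234.] 397 (array([545.2, -11.1]), array([38.2, 38. ]), 86.9)
nest [350. 266.] 228 (array([555.5, -30.9]), array([36.5, 17.1]), 23.9)
```

```bash
python3 -m pendant '[{"dx":0,"dy":0,"dz":0.03,"wx":0,"wy":0,"wz":0,"hand":-1},{"dx":0,"dy":0,"dz":0.055,"wx":0,"wy":0,"wz":0,"hand":-1},{"dx":0,"dy":0,"dz":0.068,"wx":0,"wy":0,"wz":0,"hand":-1},{"dx":0,"dy":0,"dz":0.076,"wx":0,"wy":0,"wz":0,"hand":-1},{"dx":0,"dy":0,"dz":0.081,"wx":0,"wy":0,"wz":0,"hand":-1},{"dx":0,"dy":0,"dz":0.084,"wx":0,"wy":0,"wz":0,"hand":-1},{"dx":0,"dy":0,"dz":0.0845,"wx":0,"wy":0,"wz":0,"hand":-1},{"dx":0,"dy":0,"dz":0.0845,"wx":0,"wy":0,"wz":0,"hand":-1},{"dx":0,"dy":0,"dz":0.0845,"wx":0,"wy":0,"wz":0,"hand":-1}]';  python3 -m pendant '[{"dx":0,"dy":0,"dz":0,"wx":0,"wy":0,"wz":0,"hand":0.0},{"dx":0,"dy":0,"dz":0,"wx":0,"wy":0,"wz":0,"hand":0.0},{"dx":0,"dy":0,"dz":0,"wx":0,"wy":0,"wz":0,"hand":0.0},{"dx":0,"dy":0,"dz":-0.03,"wx":0,"wy":0,"wz":0,"hand":0.3},{"dx":0,"dy":0,"dz":-0.07,"wx":0,"wy":0,"wz":0,"hand":0.3},{"dx":0,"dy":0,"dz":-0.10,"wx":0,"wy":0,"wz":0,"hand":0.3},{"dx":0,"dy":0,"dz":-0.10,"wx":0,"wy":0,"wz":0,"hand":0.3},{"dx":0,"dy":0,"dz":-0.1,"wx":0,"wy":0,"wz":0,"hand":0.3},{"dx":0,"dy":0,"dz":-0.1,"wx":0,"wy":0,"wz":0,"hand":0.3},{"dx":0,"dy":0,"dz":-0.1,"wx":0,"wy":0,"wz":0,"hand":0.3}]'; python3 w.py|grep placed;  python3 -c "
from h import *
go(.4124,-.2585,.12,-2.85)"
```

```text
time: 26.7
tool_pos: [0.482, 0.0345, 0.0219]
tool_rot: [0.001, 0.724, 0.69, 0.001]
contact_force: [0.1, -0.3, 0.1]
gripper_width: 0.354
time: 27.53
tool_pos: [0.4798, 0.0347, 0.119]
tool_rot: [-0.001, 0.724, 0.69, -0.001]
contact_force: [0.1, -0.4, -0.2]
gripper_width: 0.652
placed [298.  79.] 447 [0.5155 0.1183 0.0264] (array([518.6, 119.1]), 11.0)
placed [343. 134.] 1638 [0.5481 0.0784 0.0242] (array([548.7,  78. ]), 16.9)
placed [341. 189.] 1455 [0.5481 0.0358 0.024 ] (array([548.8,  34.9]), 17.0)
placed [257. 192.] 1446 [0.4828 0.0368 0.0241] (array([482.7,  35.8]), 16.9)
placed [339. 237.] 921 [ 0.5481 -0.0047  0.0238] (array([546.9,  -9. ]), 16.8)
placed [191. 236.] 474 [ 0.4267 -0.0005  0.0188] (array([426.4,  -2.7]), 26.5)
placed [293. 282.] 412 [ 0.5097 -0.044   0.0254] (array([510.2, -48.4]), 11.5)
t 27.6 tcp [0.4798 0.0347 0.1188] h -2.7 F [-0.  -0.2 -0.1] w 0.65 q6 -0.03 | dx -0.2961 dy -0.0532 dz -0.0012 wz 0.1
```

Four of the five are in. Now E, the last one.

```bash
python3 -m pendant '[{"dx":-0.296,"dy":-0.054,"dz":0,"wx":0,"wy":0,"wz":0,"hand":0.3},{"dx":-0.296,"dy":-0.054,"dz":0,"wx":0,"wy":0,"wz":0,"hand":0.3},{"dx":-0.296,"dy":-0.054,"dz":0,"wx":0,"wy":0,"wz":0,"hand":0.3},{"dx":-0.296,"dy":-0.054,"dz":0,"wx":0,"wy":0,"wz":0,"hand":0.3},{"dx":-0.296,"dy":-0.054,"dz":0,"wx":0,"wy":0,"wz":0,"hand":0.3},{"dx":-0.296,"dy":-0.054,"dz":0,"wx":0,"wy":0,"wz":0,"hand":0.3},{"dx":-0.296,"dy":-0.054,"dz":0,"wx":0,"wy":0,"wz":0,"hand":0.3},{"dx":-0.296,"dy":-0.054,"dz":0,"wx":0,"wy":0,"wz":0,"hand":0.3},{"dx":-0.296,"dy":-0.054,"dz":0,"wx":0,"wy":0,"wz":0,"hand":0.3},{"dx":-0.296,"dy":-0.054,"dz":0,"wx":0,"wy":0,"wz":0,"hand":0.3},{"dx":-0.296,"dy":-0.054,"dz":0,"wx":0,"wy":0,"wz":0,"hand":0.3},{"dx":-0.296,"dy":-0.054,"dz":0,"wx":0,"wy":0,"wz":0,"hand":0.3}]'; python3 w.py|grep mount;  python3 -c "
from h import *
go(.4124,-.2585,.003,-2.85)"
```

```text
time: 28.58
tool_pos: [0.4131, -0.2569, 0.1201]
tool_rot: [-0.001, 0.723, 0.691, 0.0]
contact_force: [0.1, -0.2, 0.4]
gripper_width: 0.65
mount [252. 191.] 1273 [ 0.4125 -0.2578  0.0122] (array([ 412.4, -258.4]), 17.0)
t 28.6 tcp [ 0.4132 -0.257   0.1204] h -2.6 F [ 0.2 -0.6 -0.3] w 0.65 q6 -0.66 | dx -0.0016 dy -0.0008 dz 0.1174 wz 0.2
```

```bash
python3 -m pendant '[{"dx":-0.001,"dy":-0.001,"dz":0.04,"wx":0,"wy":0,"wz":0,"hand":0.3},{"dx":-0.001,"dy":-0.001,"dz":0.075,"wx":0,"wy":0,"wz":0,"hand":0.3},{"dx":-0.001,"dy":-0.001,"dz":0.1,"wx":0,"wy":0,"wz":0,"hand":0.3},{"dx":-0.001,"dy":-0.001,"dz":0.11,"wx":0,"wy":0,"wz":0,"hand":0.3},{"dx":-0.001,"dy":-0.001,"dz":0.117,"wx":0,"wy":0,"wz":0,"hand":0.3},{"dx":-0.001,"dy":-0.001,"dz":0.117,"wx":0,"wy":0,"wz":0,"hand":0.3},{"dx":-0.001,"dy":-0.001,"dz":0.117,"wx":0,"wy":0,"wz":0,"hand":0.3},{"dx":-0.001,"dy":-0.001,"dz":0.117,"wx":0,"wy":0,"wz":0,"hand":-1},{"dx":-0.001,"dy":-0.001,"dz":0.117,"wx":0,"wy":0,"wz":0,"hand":-1},{"dx":-0.001,"dy":-0.001,"dz":0.117,"wx":0,"wy":0,"wz":0,"hand":-1},{"dx":-0.001,"dy":-0.001,"dz":0.117,"wx":0,"wy":0,"wz":0,"hand":-1},{"dx":-0.001,"dy":-0.001,"dz":0.117,"wx":0,"wy":0,"wz":0,"hand":-1}]'; python3 -m pendant '[{"dx":0,"dy":0,"dz":-0.03,"wx":0,"wy":0,"wz":0,"hand":-1},{"dx":0,"dy":0,"dz":-0.07,"wx":0,"wy":0,"wz":0,"hand":-1},{"dx":0,"dy":0,"dz":-0.095,"wx":0,"wy":0,"wz":0,"hand":-1},{"dx":0,"dy":0,"dz":-0.095,"wx":0,"wy":0,"wz":0,"hand":-1},{"dx":0,"dy":0,"dz":-0.095,"wx":0,"wy":0,"wz":0,"hand":-1},{"dx":0,"dy":0,"dz":-0.095,"wx":0,"wy":0,"wz":0,"hand":-1}]';python3 -c "
from h import *
go(.4831,.0787,.105,-2.85)"; python3 held.py
```

```text
time: 29.63
tool_pos: [0.4134, -0.2606, 0.0062]
tool_rot: [0.002, 0.724, 0.69, 0.0]
contact_force: [-0.6, 1.1, 5.3]
gripper_width: 0.352
time: 30.13
tool_pos: [0.4118, -0.2594, 0.0988]
tool_rot: [0.0, 0.724, 0.69, 0.0]
contact_force: [0.2, -0.7, -1.0]
gripper_width: 0.353
t 30.1 tcp [ 0.4118 -0.2594  0.0988] h -2.8 F [ 0.2 -0.7 -1. ] w 0.35 q6 -0.67 | dx 0.3411 dy 0.0550 dz -0.0062 wz 0.1
w 0.353 top z [-0.007  -0.0059  0.0015] circle tool xy [1.9 0.7] 17.0 n [ 0.006  0.    -1.   ] 3440
```

```bash
python3 -m pendant '[{"dx":0.341,"dy":0.055,"dz":-0.006,"wx":0,"wy":0,"wz":0,"hand":-1},{"dx":0.341,"dy":0.055,"dz":-0.006,"wx":0,"wy":0,"wz":0,"hand":-1},{"dx":0.341,"dy":0.055,"dz":-0.006,"wx":0,"wy":0,"wz":0,"hand":-1},{"dx":0.341,"dy":0.055,"dz":-0.006,"wx":0,"wy":0,"wz":0,"hand":-1},{"dx":0.341,"dy":0.055,"dz":-0.006,"wx":0,"wy":0,"wz":0,"hand":-1},{"dx":0.341,"dy":0.055,"dz":-0.006,"wx":0,"wy":0,"wz":0,"hand":-1},{"dx":0.341,"dy":0.055,"dz":-0.006,"wx":0,"wy":0,"wz":0,"hand":-1},{"dx":0.341,"dy":0.055,"dz":-0.006,"wx":0,"wy":0,"wz":0,"hand":-1},{"dx":0.341,"dy":0.055,"dz":-0.006,"wx":0,"wy":0,"wz":0,"hand":-1},{"dx":0.341,"dy":0.055,"dz":-0.006,"wx":0,"wy":0,"wz":0,"hand":-1},{"dx":0.341,"dy":0.055,"dz":-0.006,"wx":0,"wy":0,"wz":0,"hand":-1},{"dx":0.341,"dy":0.055,"dz":-0.006,"wx":0,"wy":0,"wz":0,"hand":-1},{"dx":0.341,"dy":0.055,"dz":-0.006,"wx":0,"wy":0,"wz":0,"hand":-1}]';python3 -c "
from h import *
go(.4826,.078,.019,-2.85)"; python3 held.py; python3 w.py | grep -E 'nest'
```

```text
time: 31.27
tool_pos: [0.4827, 0.0772, 0.1041]
tool_rot: [-0.0, 0.725, 0.689, -0.001]
contact_force: [-0.2, -0.1, -0.2]
gripper_width: 0.356
t 31.3 tcp [0.4827 0.0772 0.1041] h -2.9 F [-0.2 -0.1 -0.2] w 0.36 q6 0.06 | dx 0.0008 dy -0.0001 dz 0.0851 wz -0.0
w 0.356 top z [-0.007  -0.0059  0.0012] circle tool xy [-0.   0.2] 18.7 n [ 0.006  0.003 -1.   ] 3408
nest [253. 191.] 2335 (array([483.8,  80.7]), array([38.1, 37.8]), 87.0)
nest [335. 183.] 506 (array([549.6,  77. ]), array([37.6, 38.4]), 86.9)
nest [319. 236.] 250 (array([535.3,  34.1]), array([38.1, 16.3]), 80.6)
nest [349. 271.] 348 (array([554.3,   8.5]), array([27.2, 31.9]), 86.0)
nest [262. 301.] 759 (array([482.7, -11.5]), array([48.4, 55.9]), 87.0)
nest [254. 296.] 1183 (array([479.1, -11.9]), array([30.4, 38.9]), 87.6)
```

```bash
python3 -m pendant '[{"dx":0.0005,"dy":0,"dz":0.03,"wx":0,"wy":0,"wz":0,"hand":-1},{"dx":0.0005,"dy":0,"dz":0.055,"wx":0,"wy":0,"wz":0,"hand":-1},{"dx":0.0005,"dy":0,"dz":0.068,"wx":0,"wy":0,"wz":0,"hand":-1},{"dx":0.0005,"dy":0,"dz":0.076,"wx":0,"wy":0,"wz":0,"hand":-1},{"dx":0.0005,"dy":0,"dz":0.081,"wx":0,"wy":0,"wz":0,"hand":-1},{"dx":0.0005,"dy":0,"dz":0.084,"wx":0,"wy":0,"wz":0,"hand":-1},{"dx":0.0005,"dy":0,"dz":0.085,"wx":0,"wy":0,"wz":0,"hand":-1},{"dx":0.0005,"dy":0,"dz":0.085,"wx":0,"wy":0,"wz":0,"hand":-1},{"dx":0.0005,"dy":0,"dz":0.085,"wx":0,"wy":0,"wz":0,"hand":-1}]';  python3 -m pendant '[{"dx":0,"dy":0,"dz":0,"wx":0,"wy":0,"wz":0,"hand":0.0},{"dx":0,"dy":0,"dz":0,"wx":0,"wy":0,"wz":0,"hand":0.0},{"dx":0,"dy":0,"dz":0,"wx":0,"wy":0,"wz":0,"hand":0.0},{"dx":0,"dy":0,"dz":-0.03,"wx":0,"wy":0,"wz":0,"hand":0.3},{"dx":0,"dy":0,"dz":-0.07,"wx":0,"wy":0,"wz":0,"hand":0.3},{"dx":-0.04,"dy":0.02,"dz":-0.10,"wx":0,"wy":0,"wz":0,"hand":0.3},{"dx":-0.07,"dy":0.03,"dz":-0.14,"wx":0,"wy":0,"wz":0,"hand":0.3},{"dx":-0.07,"dy":0.03,"dz":-0.17,"wx":0,"wy":0,"wz":0,"hand":0.3},{"dx":-0.07,"dy":0.03,"dz":-0.17,"wx":0,"wy":0,"wz":0,"hand":0.3},{"dx":-0.07,"dy":0.03,"dz":-0.17,"wx":0,"wy":0,"wz":0,"hand":0.3}]'; python3 w.py w5.png|grep placed;  python3 -c "
from h import *
go(.505,.30,.2,17)"; python3 m.py | grep mount
```

```text
time: 32.12
tool_pos: [0.4841, 0.079, 0.0208]
tool_rot: [0.001, 0.724, 0.69, 0.001]
contact_force: [0.6, -0.3, 0.0]
gripper_width: 0.355
time: 32.95
tool_pos: [0.5125, 0.0066, 0.1945]
tool_rot: [0.003, 0.724, 0.689, 0.003]
contact_force: [-0.2, -0.2, -0.9]
gripper_width: 0.65
placed [252.  54.] 289 [0.5185 0.1161 0.0264] (array([518.6, 119. ]), 11.2)
placed [286.  96.] 1060 [0.5487 0.0778 0.0243] (array([548.8,  77.6]), 17.2)
placed [218.  96.] 1030 [0.4852 0.0808 0.0242] (array([485. ,  80.6]), 17.2)
placed [287. 141.] 946 [0.5487 0.0354 0.0241] (array([549.1,  34.7]), 17.1)
placed [219. 143.] 948 [0.4829 0.0364 0.024 ] (array([482.7,  36. ]), 17.0)
placed [286. 184.] 852 [ 0.5465 -0.0084  0.0241] (array([546.7,  -9.2]), 16.9)
placed [167. 182.] 302 [ 0.4259 -0.0009  0.0188] (array([425.7,  -1.6]), 25.5)
placed [252. 220.] 244 [ 0.5105 -0.0444  0.0255] (array([510. , -48.3]), 11.3)
t 33.0 tcp [0.5108 0.0073 0.1914] h -2.8 F [-0.1  0.1 -0.5] w 0.65 q6 -0.08 | dx 0.2920 dy -0.0200 dz -0.0086 wz -19.8
mount h 58 [ 0.492 -0.437  0.018] (array([ 495.6, -436.2]), array([82.7,  3.3]), 8.2)
mount c 143 [ 0.501 -0.441  0.033] (array([ 496.6, -440.1]), array([83.4, 19.7]), 0.1)
```

View pics/w5.png

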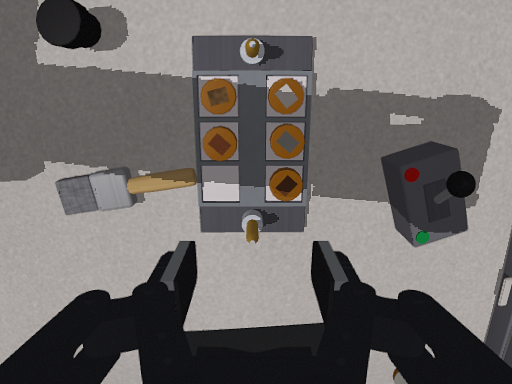

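All five mounts sit flat at nest positions, with tops at 24 mm. The empty nest is at (220,184), and the mat is clear. Now the cover.

```bash
python3 -m pendant '[{"dx":0.29,"dy":-0.022,"dz":-0.02,"wx":0,"wy":0,"wz":-19.8,"hand":1},{"dx":0.29,"dy":-0.022,"dz":-0.02,"wx":0,"wy":0,"wz":-19.8,"hand":1},{"dx":0.29,"dy":-0.022,"dz":-0.02,"wx":0,"wy":0,"wz":-19.8,"hand":1},{"dx":0.29,"dy":-0.022,"dz":-0.02,"wx":0,"wy":0,"wz":-19.8,"hand":1},{"dx":0.29,"dy":-0.022,"dz":-0.02,"wx":0,"wy":0,"wz":-19.8,"hand":1},{"dx":0.29,"dy":-0.022,"dz":-0.02,"wx":0,"wy":0,"wz":-19.8,"hand":0.3},{"dx":0.29,"dy":-0.022,"dz":-0.02,"wx":0,"wy":0,"wz":-19.8,"hand":0.3},{"dx":0.29,"dy":-0.022,"dz":-0.02,"wx":0,"wy":0,"wz":-19.8,"hand":0.3},{"dx":0.29,"dy":-0.022,"dz":-0.02,"wx":0,"wy":0,"wz":-19.8,"hand":0.3},{"dx":0.29,"dy":-0.022,"dz":-0.02,"wx":0,"wy":0,"wz":-19.8,"hand":0.3},{"dx":0.29,"dy":-0.022,"dz":-0.02,"wx":0,"wy":0,"wz":-19.8,"hand":0.3},{"dx":0.29,"dy":-0.022,"dz":-0.02,"wx":0,"wy":0,"wz":-19.8,"hand":0.3},{"dx":0.29,"dy":-0.022,"dz":-0.02,"wx":0,"wy":0,"wz":-19.8,"hand":0.3}]'
cat > c.py <<'E'
from h import *
import sys
a,d,s=grab('wrist',sys.argv[1] if len(sys.argv)>1 else None); W=cloud('wrist',d,s); x,y,z=W[...,0],W[...,1],W[...,2]
m=(x>.35)&(x<.65)&(y>.2)&(y<.5)&(z>.04)&(z<.06)
for b in blobs(m,W,500,50000): print('handle',b[1],np.round(b[3].mean(0),4),rect(b[3]))
m=(x>.35)&(x<.65)&(y>.2)&(y<.5)&(z>.006)&(z<.06)
for b in blobs(m,W,5000,50000): print('cover',b[1],rect(b[3]))
go(*[float(v) for v in sys.argv[2:]])
E
python3 c.py w6.png .505 .343 .06 17
```

```text
time: 34.13
tool_pos: [0.5018, 0.2972, 0.2094]
tool_rot: [-0.0, 0.595, 0.804, -0.0]
contact_force: [-0.8, -0.1, 0.2]
gripper_width: 0.652
handle 1926 [0.5039 0.348  0.0479] (array([504.9, 346. ]), array([20.3, 83.8]), 18.0)
cover 19949 (array([504.8, 346.2]), array([110.9, 200.7]), 18.1)
t 34.2 tcp [0.5019 0.2973 0.2096] h 17.0 F [-0.2 -0.3 -0.3] w 0.65 q6 0.11 | dx 0.0428 dy 0.0162 dz 0.1496 wz -0.0
```

View pics/w6.png

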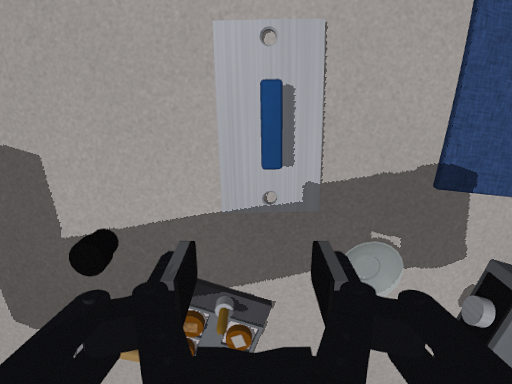

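The picture shows the cover with its handle at (271,125) and holes at (269,36) and (270,197). It measures (0.5048, 0.3461) with yaw 18.05°. I'll align and descend.

```bash
python3 -m pendant '[{"dx":0.0458,"dy":0.0169,"dz":0.04,"wx":0,"wy":0,"wz":-1,"hand":0.3},{"dx":0.0458,"dy":0.0169,"dz":0.08,"wx":0,"wy":0,"wz":-1,"hand":0.3},{"dx":0.0458,"dy":0.0169,"dz":0.11,"wx":0,"wy":0,"wz":-1,"hand":0.3},{"dx":0.0458,"dy":0.0169,"dz":0.11,"wx":0,"wy":0,"wz":-1,"hand":0.3},{"dx":0.0458,"dy":0.0169,"dz":0.11,"wx":0,"wy":0,"wz":-1,"hand":0.3},{"dx":0.0458,"dy":0.0169,"dz":0.11,"wx":0,"wy":0,"wz":-1,"hand":0.3},{"dx":0.0458,"dy":0.0169,"dz":0.11,"wx":0,"wy":0,"wz":-1,"hand":0.3}]'; python3 c.py '' .5048 .3461 .021 18.05
```

```text
time: 34.77
tool_pos: [0.5067, 0.3475, 0.1035]
tool_rot: [0.001, 0.588, 0.809, 0.003]
contact_force: [-0.0, -0.5, 1.4]
gripper_width: 0.651
handle 3613 [0.5035 0.3496 0.0478] (array([504.4, 346.6]), array([20. , 83.4]), 18.0)
cover 33945 (array([505.1, 345.6]), array([111. , 201.1]), 18.2)
t 34.8 tcp [0.5068 0.3476 0.1037] h 18.0 F [-0.1 -0.   0.1] w 0.65 q6 0.17 | dx -0.0009 dy -0.0023 dz 0.0827 wz -0.0
```

```bash
python3 -m pendant '[{"dx":-0.001,"dy":-0.002,"dz":0.03,"wx":0,"wy":0,"wz":0,"hand":0.3},{"dx":-0.001,"dy":-0.002,"dz":0.055,"wx":0,"wy":0,"wz":0,"hand":0.3},{"dx":-0.001,"dy":-0.002,"dz":0.072,"wx":0,"wy":0,"wz":0,"hand":0.3},{"dx":-0.001,"dy":-0.002,"dz":0.082,"wx":0,"wy":0,"wz":0,"hand":0.3},{"dx":-0.001,"dy":-0.002,"dz":0.083,"wx":0,"wy":0,"wz":0,"hand":0.3},{"dx":-0.001,"dy":-0.002,"dz":0.083,"wx":0,"wy":0,"wz":0,"hand":0.3},{"dx":-0.001,"dy":-0.002,"dz":0.083,"wx":0,"wy":0,"wz":0,"hand":-1},{"dx":-0.001,"dy":-0.002,"dz":0.083,"wx":0,"wy":0,"wz":0,"hand":-1},{"dx":-0.001,"dy":-0.002,"dz":0.083,"wx":0,"wy":0,"wz":0,"hand":-1},{"dx":-0.001,"dy":-0.002,"dz":0.083,"wx":0,"wy":0,"wz":0,"hand":-1},{"dx":-0.001,"dy":-0.002,"dz":0.083,"wx":0,"wy":0,"wz":0,"hand":-1},{"dx":-0.001,"dy":-0.002,"dz":0.083,"wx":0,"wy":0,"wz":0,"hand":-1},{"dx":-0.001,"dy":-0.002,"dz":0.083,"wx":0,"wy":0,"wz":0,"hand":-1}]'; python3 -m pendant '[{"dx":0,"dy":0,"dz":-0.01,"wx":0,"wy":0,"wz":0,"hand":-1},{"dx":0,"dy":0,"dz":-0.03,"wx":0,"wy":0,"wz":0,"hand":-1},{"dx":0,"dy":0,"dz":-0.05,"wx":0,"wy":0,"wz":0,"hand":-1},{"dx":0,"dy":0,"dz":-0.07,"wx":0,"wy":0,"wz":0,"hand":-1},{"dx":0,"dy":0,"dz":-0.09,"wx":0,"wy":0,"wz":0,"hand":-1},{"dx":0,"dy":0,"dz":-0.11,"wx":0,"wy":0,"wz":0,"hand":-1},{"dx":0,"dy":0,"dz":-0.12,"wx":0,"wy":0,"wz":0,"hand":-1},{"dx":0,"dy":0,"dz":-0.12,"wx":0,"wy":0,"wz":0,"hand":-1},{"dx":0,"dy":0,"dz":-0.12,"wx":0,"wy":0,"wz":0,"hand":-1},{"dx":0,"dy":0,"dz":-0.12,"wx":0,"wy":0,"wz":0,"hand":-1}]'
cat > hc.py <<'E'
# held cover in tool frame, and fixture collars/pins in world
from h import *
import sys
a,d,s=grab('wrist',sys.argv[1] if len(sys.argv)>1 and sys.argv[1] else None); W=cloud('wrist',d,s); T=T_tool(s)
P=(W-T[:3,3])@T[:3,:3]
hs=cv2.cvtColor(a,cv2.COLOR_RGB2HSV)
m=(np.abs(P[...,0])<.12)&(np.abs(P[...,1])<.075)&(P[...,2]>.0)&(P[...,2]<.03)&(hs[...,1]<70)
B=blobs(m,P,500,90000)
for b in B: print('plate',b[0],b[1],rect(b[3]),np.round(b[2],4))
Q=np.concatenate([b[3] for b in B]); c=Q.mean(0); n=np.linalg.svd((Q-c)[::7],full_matrices=False)[2][2]; n*=-np.sign(n[2])
print('plane n(tool)',np.round(n,4),'z@0',round(c[2]-(n[0]*(-c[0])+n[1]*(-c[1]))/n[2]*1,4), 'n world',np.round(T[:3,:3]@n,4))
m=(np.abs(P[...,0])<.06)&(np.abs(P[...,1])<.02)&(P[...,2]<-.01)&(hs[...,0]>95)&(hs[...,0]<130)&(hs[...,1]>120)
for b in blobs(m,P,200,90000): print('bar',b[0],b[1],rect(b[3]),np.round(b[2],4))
go(*[float(v) for v in sys.argv[2:]])
E
python3 hc.py w7.png .5145 .0352 .16 -2.9
```

```text
time: 35.9
tool_pos: [0.5043, 0.3463, 0.0188]
tool_rot: [0.001, 0.587, 0.809, 0.001]
contact_force: [-0.3, -0.2, 6.5]
gripper_width: 0.222
time: 36.73
tool_pos: [0.5016, 0.3449, 0.1345]
tool_rot: [-0.001, 0.587, 0.809, -0.002]
contact_force: [0.1, -0.4, -4.9]
gripper_width: 0.224
plate [253.24026436 143.43276028] 47814 (array([35.1,  0.4]), array([111.1, 129.8]), 90.0) [0.0546 0.0003 0.0096]
plane n(tool) [ 0.0011  0.0015 -1.    ] z@0 0.0096 n world [0.0046 0.0033 1.    ]
bar [253.65744577 262.46271021] 8206 (array([4.2, 1. ]), array([75.7, 20.9]), 0.2) [ 0.012   0.0006 -0.0292]
t 36.8 tcp [0.5015 0.3448 0.1343] h 18.1 F [-0.3 -1.  -5.3] w 0.22 q6 0.17 | dx -0.2984 dy -0.0836 dz -0.0257 wz 21.0
```

View pics/w7.png

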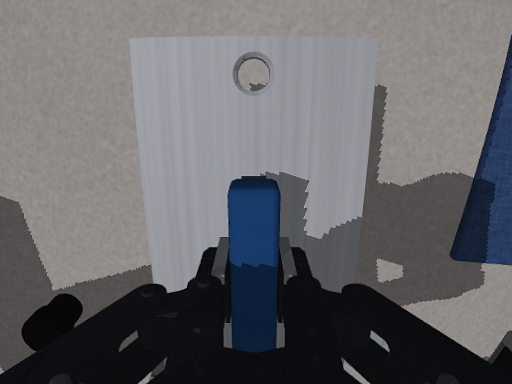

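The plate is held level (about 0.3°) and centred: its far edge is 100 mm from the TCP and the hole shows at (253,72). Move over the pins.

```bash
python3 -m pendant '[{"dx":-0.03,"dy":-0.009,"dz":-0.01,"wx":0,"wy":0,"wz":2,"hand":-1},{"dx":-0.06,"dy":-0.018,"dz":-0.02,"wx":0,"wy":0,"wz":4,"hand":-1},{"dx":-0.09,"dy":-0.027,"dz":-0.026,"wx":0,"wy":0,"wz":7,"hand":-1},{"dx":-0.12,"dy":-0.036,"dz":-0.026,"wx":0,"wy":0,"wz":10,"hand":-1},{"dx":-0.15,"dy":-0.045,"dz":-0.026,"wx":0,"wy":0,"wz":13,"hand":-1},{"dx":-0.18,"dy":-0.054,"dz":-0.026,"wx":0,"wy":0,"wz":16,"hand":-1},{"dx":-0.21,"dy":-0.062,"dz":-0.026,"wx":0,"wy":0,"wz":18,"hand":-1},{"dx":-0.24,"dy":-0.07,"dz":-0.026,"wx":0,"wy":0,"wz":20,"hand":-1},{"dx":-0.265,"dy":-0.077,"dz":-0.026,"wx":0,"wy":0,"wz":21,"hand":-1},{"dx":-0.285,"dy":-0.081,"dz":-0.026,"wx":0,"wy":0,"wz":21,"hand":-1},{"dx":-0.2983,"dy":-0.084,"dz":-0.026,"wx":0,"wy":0,"wz":21,"hand":-1},{"dx":-0.2983,"dy":-0.084,"dz":-0.026,"wx":0,"wy":0,"wz":21,"hand":-1},{"dx":-0.2983,"dy":-0.084,"dz":-0.026,"wx":0,"wy":0,"wz":21,"hand":-1},{"dx":-0.2983,"dy":-0.084,"dz":-0.026,"wx":0,"wy":0,"wz":21,"hand":-1}]'; python3 hc.py w8.png .5141 .0352 .105 -2.9
```

```text
time: 37.95
tool_pos: [0.5148, 0.0364, 0.1617]
tool_rot: [-0.001, 0.725, 0.689, -0.001]
contact_force: [0.3, 0.0, -4.9]
gripper_width: 0.224
plate [253.21619755 143.44497227] 47785 (array([35.2,  0.5]), array([130. , 111.2]), 0.0) [0.0548 0.0005 0.0096]
plane n(tool) [ 5.0e-04  1.9e-03 -1.0e+00] z@0 0.0096 n world [ 3.9e-03 -2.0e-04  1.0e+00]
bar [253.63342285 262.31347656] 8192 (array([4.3, 1.3]), array([76.1, 21. ]), 0.3) [ 0.0124  0.0009 -0.0292]
t 38.0 tcp [0.5149 0.0366 0.1619] h -2.9 F [ 0.3 -0.8 -5.2] w 0.22 q6 -0.02 | dx -0.0015 dy -0.0008 dz 0.0569 wz -0.0
```

View pics/w8.png

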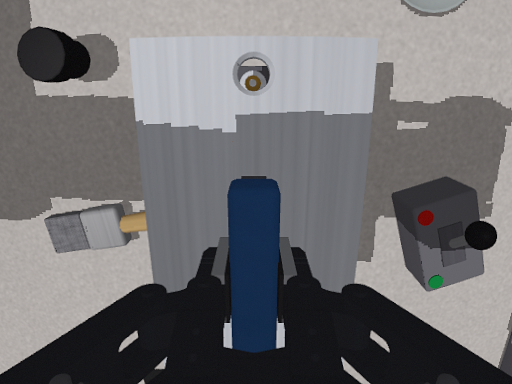

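The pin tip shows through the hole at (253,82). I'll lower to just above the pins and measure pin against hole.

```bash
python3 -m pendant '[{"dx":-0.0012,"dy":-0.0008,"dz":0.02,"wx":0,"wy":0,"wz":0,"hand":-1},{"dx":-0.0012,"dy":-0.0008,"dz":0.04,"wx":0,"wy":0,"wz":0,"hand":-1},{"dx":-0.0012,"dy":-0.0008,"dz":0.06,"wx":0,"wy":0,"wz":0,"hand":-1},{"dx":-0.0012,"dy":-0.0008,"dz":0.066,"wx":0,"wy":0,"wz":0,"hand":-1},{"dx":-0.0012,"dy":-0.0008,"dz":0.066,"wx":0,"wy":0,"wz":0,"hand":-1},{"dx":-0.0012,"dy":-0.0008,"dz":0.066,"wx":0,"wy":0,"wz":0,"hand":-1}]'
cat > pin.py <<'E'
from h import *
import sys
a,d,s=grab('wrist'); W=cloud('wrist',d,s); T=T_tool(s); P=(W-T[:3,3])@T[:3,:3]
cv2.imwrite('pics/'+sys.argv[1],cv2.resize(a[20:140,180:330],None,fx=4,fy=4)[:,:,::-1])
z=W[...,2]; c=T@np.array([.084,.0004,0,1])
hs=cv2.cvtColor(a,cv2.COLOR_RGB2HSV)
m=(np.hypot(P[...,0]-.084,P[...,1])<.0125)
br=m&(hs[...,1]>90)&(hs[...,0]<30)
if br.sum(): print('brass n',br.sum(),'tool',np.round(np.nanmean(P[br],0)*1000,1),'min/max xy',np.round(np.nanmin(P[br],0)*1000,1),np.round(np.nanmax(P[br],0)*1000,1),'world z',np.round(np.nanmax(z[br]),4))
# plate hole: region at plate depth missing, boundary
pl=np.abs(P[...,2]-.0096)<.002
hole=(~pl)&m; n,l,st,ct=cv2.connectedComponentsWithStats(hole.astype(np.uint8)); i=1+np.argmax(st[1:,4])
edge=cv2.dilate((l==i).astype(np.uint8),np.ones((3,3)))>0; E=P[edge&pl]
(cx,cy),r=cv2.minEnclosingCircle((E[:,:2]*1000).astype(np.float32)); print('hole tool xy',round(cx,1),round(cy,1),'r',round(r,1))
go(*[float(v) for v in sys.argv[2:]])
E
python3 pin.py p1.png .5141 .0352 .075 -2.9
```

```text
time: 38.5
tool_pos: [0.5147, 0.0353, 0.097]
tool_rot: [-0.0, 0.725, 0.689, -0.0]
contact_force: [-0.6, 0.3, -4.3]
gripper_width: 0.226
brass n 294 tool [83.2 -0.  34.5] min/max xy [77.7 -5.4 27.7] [89.4  5.4 70.6] world z 0.0693
hole tool xy 83.8 0.7 r 8.9
t 38.5 tcp [0.5155 0.0351 0.0981] h -2.9 F [ 0.5 -0.1 -4.3] w 0.22 q6 -0.03 | dx 0.0000 dy -0.0014 dz 0.0231 wz -0.0
```

View pics/p1.png

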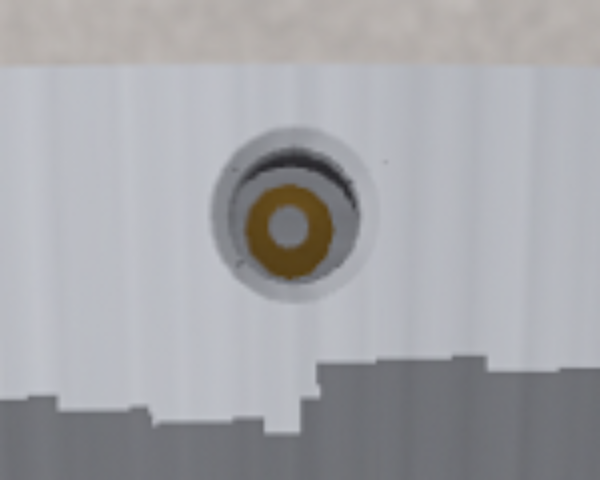

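The pin sits about 0.6 mm from the hole's centre. A slight shift and gentle lowering onto the pins.

```bash
python3 -m pendant '[{"dx":0,"dy":-0.0008,"dz":0,"wx":0,"wy":0,"wz":0,"hand":-1},{"dx":0,"dy":-0.0008,"dz":0.004,"wx":0,"wy":0,"wz":0,"hand":-1},{"dx":0,"dy":-0.0008,"dz":0.008,"wx":0,"wy":0,"wz":0,"hand":-1},{"dx":0,"dy":-0.0008,"dz":0.012,"wx":0,"wy":0,"wz":0,"hand":-1},{"dx":0,"dy":-0.0008,"dz":0.016,"wx":0,"wy":0,"wz":0,"hand":-1},{"dx":0,"dy":-0.0008,"dz":0.02,"wx":0,"wy":0,"wz":0,"hand":-1},{"dx":0,"dy":-0.0008,"dz":0.024,"wx":0,"wy":0,"wz":0,"hand":-1},{"dx":0,"dy":-0.0008,"dz":0.024,"wx":0,"wy":0,"wz":0,"hand":-1},{"dx":0,"dy":-0.0008,"dz":0.024,"wx":0,"wy":0,"wz":0,"hand":-1}]'; python3 pin.py p2.png .5141 .0352 .0471 -2.9; python3 hc.py '' .5141 .0352 .0471 -2.9
```

```text
time: 39.3
tool_pos: [0.5135, 0.0348, 0.0723]
tool_rot: [-0.0, 0.725, 0.689, -0.0]
contact_force: [0.0, -0.3, -3.7]
gripper_width: 0.222
brass n 418 tool [83.6  0.9  9.7] min/max xy [78.2 -5.   2.5] [90.1  6.4 44.9] world z 0.0698
hole tool xy 84.1 0.5 r 9.1
t 39.4 tcp [0.5138 0.0348 0.0727] h -3.0 F [ 0.   0.4 -5. ] w 0.23 q6 -0.03 | dx 0.0005 dy 0.0003 dz 0.0256 wz -0.1
plate [253.24339931 143.49635968] 47798 (array([35.4,  0.6]), array([111. , 130.3]), 89.8) [0.0548 0.0005 0.0096]
plane n(tool) [ 4.0e-04  1.6e-03 -1.0e+00] z@0 0.0096 n world [1.9e-03 3.0e-04 1.0e+00]
bar [253.63745117 262.28051758] 8192 (array([4.3, 1.3]), array([20.9, 76.1]), 89.8) [ 0.0123  0.0009 -0.0292]
t 39.4 tcp [0.514  0.0348 0.0729] h -2.9 F [ 0.1  0.4 -4.9] w 0.22 q6 -0.03 | dx 0.0004 dy 0.0001 dz 0.0258 wz -0.0
```

The pins are in the holes with no side force. Continue down.

```bash
python3 -m pendant '[{"dx":0,"dy":0.0003,"dz":0.003,"wx":0,"wy":0,"wz":0,"hand":-1},{"dx":0,"dy":0.0003,"dz":0.006,"wx":0,"wy":0,"wz":0,"hand":-1},{"dx":0,"dy":0.0003,"dz":0.009,"wx":0,"wy":0,"wz":0,"hand":-1},{"dx":0,"dy":0.0003,"dz":0.012,"wx":0,"wy":0,"wz":0,"hand":-1},{"dx":0,"dy":0.0003,"dz":0.015,"wx":0,"wy":0,"wz":0,"hand":-1},{"dx":0,"dy":0.0003,"dz":0.018,"wx":0,"wy":0,"wz":0,"hand":-1},{"dx":0,"dy":0.0003,"dz":0.021,"wx":0,"wy":0,"wz":0,"hand":-1},{"dx":0,"dy":0.0003,"dz":0.023,"wx":0,"wy":0,"wz":0,"hand":-1},{"dx":0,"dy":0.0003,"dz":0.023,"wx":0,"wy":0,"wz":0,"hand":-1}]'; python3 hc.py '' .5141 .0352 .0471 -2.9; python3 -m pendant '[{"dx":0,"dy":0,"dz":0.001,"wx":0,"wy":0,"wz":0,"hand":-1},{"dx":0,"dy":0,"dz":0.002,"wx":0,"wy":0,"wz":0,"hand":-1},{"dx":0,"dy":0,"dz":0.003,"wx":0,"wy":0,"wz":0,"hand":-1},{"dx":0,"dy":0,"dz":0.003,"wx":0,"wy":0,"wz":0,"hand":-1}]'; python3 hc.py '' .5141 .0352 .0471 -2.9
```

```text
time: 40.15
tool_pos: [0.5136, 0.0348, 0.0491]
tool_rot: [-0.0, 0.725, 0.689, -0.0]
contact_force: [-0.1, -0.2, -4.4]
gripper_width: 0.226
plate [253.21807388 143.56105107] 47837 (array([35.2,  0.5]), array([130. , 111.1]), 0.1) [0.0548 0.0005 0.0096]
plane n(tool) [ 0.0014  0.0019 -1.    ] z@0 0.0096 n world [0.0032 0.0012 1.    ]
bar [253.62855053 262.25185908] 8203 (array([4.5, 1.3]), array([20.9, 75.8]), 90.0) [ 0.0123  0.0009 -0.0292]
t 40.2 tcp [0.5138 0.0348 0.0494] h -2.9 F [ 1.2  0.9 -5. ] w 0.22 q6 -0.03 | dx 0.0004 dy 0.0002 dz 0.0023 wz -0.0
time: 40.53
tool_pos: [0.514, 0.0348, 0.0467]
tool_rot: [-0.0, 0.725, 0.689, -0.0]
contact_force: [0.0, 0.5, -4.8]
gripper_width: 0.225
plate [253.17524889 143.53676901] 47812 (array([32.1, -2.6]), array([136.9, 117.6]), 0.2) [0.0548 0.0005 0.0096]
plane n(tool) [ 0.0012  0.002  -1.    ] z@0 0.0096 n world [0.0022 0.0011 1.    ]
bar [253.64900501 262.29715541] 8191 (array([4.3, 1.3]), array([20.8, 76.4]), 89.6) [ 0.0123  0.0009 -0.0292]
t 40.6 tcp [0.514  0.0348 0.0467] h -2.9 F [-0.2 -0.4 -4.5] w 0.22 q6 -0.03 | dx 0.0004 dy 0.0000 dz -0.0004 wz -0.0
```

Force is still -4.8 N (the cover's full weight), so I'll lower further in 1 mm steps until the collars take it.

```bash
python3 -m pendant '[{"dx":0,"dy":0,"dz":0.001,"wx":0,"wy":0,"wz":0,"hand":-1},{"dx":0,"dy":0,"dz":0.001,"wx":0,"wy":0,"wz":0,"hand":-1}]'; python3 -m pendant '[{"dx":0,"dy":0,"dz":0.001,"wx":0,"wy":0,"wz":0,"hand":-1},{"dx":0,"dy":0,"dz":0.001,"wx":0,"wy":0,"wz":0,"hand":-1}]'
```

```text
time: 40.75
tool_pos: [0.5144, 0.0347, 0.0462]
tool_rot: [0.0, 0.725, 0.689, 0.0]
contact_force: [0.0, -0.4, -2.3]
gripper_width: 0.222
time: 40.92
tool_pos: [0.5145, 0.0347, 0.0462]
tool_rot: [-0.0, 0.725, 0.689, -0.0]
contact_force: [-4.2, 0.3, 4.8]
gripper_width: 0.224
```

The collars took the weight at TCP z 0.0462. Release and go up.

```bash
python3 -m pendant '[{"dx":0,"dy":0,"dz":-0.001,"wx":0,"wy":0,"wz":0,"hand":-1},{"dx":0,"dy":0,"dz":-0.001,"wx":0,"wy":0,"wz":0,"hand":0.0},{"dx":0,"dy":0,"dz":-0.001,"wx":0,"wy":0,"wz":0,"hand":0.2},{"dx":0,"dy":0,"dz":-0.001,"wx":0,"wy":0,"wz":0,"hand":0.2},{"dx":0,"dy":0,"dz":-0.001,"wx":0,"wy":0,"wz":0,"hand":0.2},{"dx":0,"dy":0,"dz":-0.02,"wx":0,"wy":0,"wz":0,"hand":0.2},{"dx":0,"dy":0,"dz":-0.04,"wx":0,"wy":0,"wz":0,"hand":0.2},{"dx":0,"dy":0,"dz":-0.07,"wx":0,"wy":0,"wz":0,"hand":0.2},{"dx":-0.03,"dy":0,"dz":-0.11,"wx":0,"wy":0,"wz":0,"hand":0.2},{"dx":-0.05,"dy":0,"dz":-0.15,"wx":0,"wy":0,"wz":0,"hand":0.2},{"dx":-0.05,"dy":0,"dz":-0.18,"wx":0,"wy":0,"wz":0,"hand":0.2},{"dx":-0.05,"dy":0,"dz":-0.18,"wx":0,"wy":0,"wz":0,"hand":0.2},{"dx":-0.05,"dy":0,"dz":-0.18,"wx":0,"wy":0,"wz":0,"hand":0.2}]'
cat > f.py <<'E'
from h import *
import sys
a,d,s=grab('wrist',sys.argv[1]); W=cloud('wrist',d,s); x,y,z=W[...,0],W[...,1],W[...,2]
box=(x>.42)&(x<.61)&(y>-.1)&(y<.17)
m=box&(z>.03)&(z<.045)
for b in blobs(m,W,2000,50000):
    c=b[3].mean(0); n=np.linalg.svd((b[3]-c)[::7],full_matrices=False)[2][2]; print('plate',b[1],rect(b[3]),np.round(b[2],4),'n',np.round(n*np.sign(n[2]),4))
m=box&(z>.07)&(z<.085)
for b in blobs(m,W,300,50000): print('handle',rect(b[3]),np.round(b[2],4))
m=(z>.08)&(z<.115)&(x>.62)&(x<.78)&(y<.06)
for b in blobs(m,W,100,100000): print('knob',b[0],b[1],np.round(b[2],4),rect(b[3]))
m=(z>.04)&(z<.055)&(x>.62)&(x<.78)&(y<.06)
for b in blobs(m,W,500,100000): print('iso',rect(b[3]))
E
python3 f.py w9.png; python3 -c "
from h import *
p=isop(.09);print(p);go(*p,.16,15.5)"
```

```text
time: 42.0
tool_pos: [0.5136, -0.016, 0.2289]
tool_rot: [0.003, 0.725, 0.688, 0.002]
contact_force: [-0.0, -0.2, -1.0]
gripper_width: 0.602
plate 19001 (array([515.3,  34.7]), array([200.5, 111.3]), 87.1) [0.5162 0.0475 0.0367] n [-5.e-04 -8.e-04  1.e+00]
handle (array([515.1,  34.2]), array([83., 20.]), 87.3) [0.5154 0.0371 0.0755]
knob [439.54230769 148.73076923] 520 [0.6788 0.0066 0.1017] (array([682.3,   5.4]), array([22. , 21.1]), 58.8)
iso (array([690.2, -24.6]), array([60.1, 90.8]), 15.3)
[0.6627  0.06267]
t 42.0 tcp [ 0.5122 -0.0154  0.2261] h -3.0 F [-0.4  1.  -0.3] w 0.60 q6 -0.12 | dx 0.0858 dy 0.1462 dz 0.0661 wz -18.5
```

View pics/w9.png

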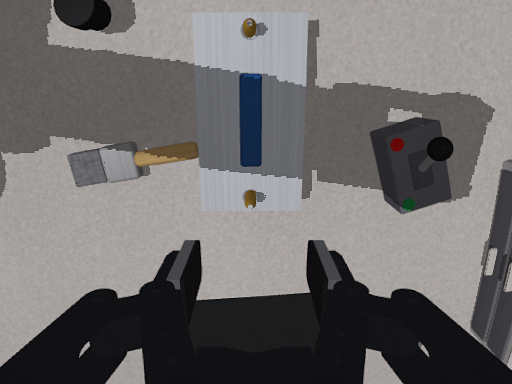

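The cover is home and level: plate top 36.7 mm, centre (515.3, 34.7), both pins through at (249,28) and (250,199). The knob is still off at (440,149). Last, switch the lamp on.

```bash
python3 -m pendant '[{"dx":0.081,"dy":0.152,"dz":0.055,"wx":0,"wy":0,"wz":-18.5,"hand":-1},{"dx":0.081,"dy":0.152,"dz":0.055,"wx":0,"wy":0,"wz":-18.5,"hand":-1},{"dx":0.081,"dy":0.152,"dz":0.055,"wx":0,"wy":0,"wz":-18.5,"hand":-1},{"dx":0.081,"dy":0.152,"dz":0.055,"wx":0,"wy":0,"wz":-18.5,"hand":-1},{"dx":0.081,"dy":0.152,"dz":0.055,"wx":0,"wy":0,"wz":-18.5,"hand":-1},{"dx":0.081,"dy":0.152,"dz":0.055,"wx":0,"wy":0,"wz":-18.5,"hand":-1},{"dx":0.081,"dy":0.152,"dz":0.055,"wx":0,"wy":0,"wz":-18.5,"hand":-1},{"dx":0.081,"dy":0.152,"dz":0.055,"wx":0,"wy":0,"wz":-18.5,"hand":-1},{"dx":0.081,"dy":0.152,"dz":0.055,"wx":0,"wy":0,"wz":-18.5,"hand":-1},{"dx":0.081,"dy":0.152,"dz":0.055,"wx":0,"wy":0,"wz":-18.5,"hand":-1}]'; python3 -c "
from h import *
go(.668,.0573,.085,15.3); go(.6878,-.015,.085,15.3)"
```

```text
time: 42.88
tool_pos: [0.667, 0.0574, 0.1707]
tool_rot: [0.0, 0.605, 0.796, 0.0]
contact_force: [-0.8, 0.4, 0.2]
gripper_width: 0.002
t 42.9 tcp [0.667  0.0574 0.1707] h 15.5 F [-0.8  0.4  0.2] w 0.00 q6 -0.30 | dx -0.0004 dy 0.0010 dz 0.0857 wz 0.2
t 42.9 tcp [0.667  0.0574 0.1707] h 15.5 F [-0.8  0.4  0.2] w 0.00 q6 -0.30 | dx -0.0753 dy 0.0007 dz 0.0857 wz 0.2
```

```bash
python3 -m pendant '[{"dx":0,"dy":0.001,"dz":0.04,"wx":0,"wy":0,"wz":0,"hand":-1},{"dx":0,"dy":0.001,"dz":0.075,"wx":0,"wy":0,"wz":0,"hand":-1},{"dx":0,"dy":0.001,"dz":0.086,"wx":0,"wy":0,"wz":0,"hand":-1},{"dx":0,"dy":0.001,"dz":0.086,"wx":0,"wy":0,"wz":0,"hand":-1},{"dx":-0.015,"dy":0.001,"dz":0.086,"wx":0,"wy":0,"wz":0,"hand":-1},{"dx":-0.026,"dy":0.001,"dz":0.086,"wx":0,"wy":0,"wz":0,"hand":-1},{"dx":-0.037,"dy":0.001,"dz":0.086,"wx":0,"wy":0,"wz":0,"hand":-1},{"dx":-0.048,"dy":0.001,"dz":0.086,"wx":0,"wy":0,"wz":0,"hand":-1},{"dx":-0.059,"dy":0.001,"dz":0.086,"wx":0,"wy":0,"wz":0,"hand":-1},{"dx":-0.068,"dy":0.001,"dz":0.086,"wx":0,"wy":0,"wz":0,"hand":-1},{"dx":-0.075,"dy":0.001,"dz":0.086,"wx":0,"wy":0,"wz":0,"hand":-1},{"dx":-0.075,"dy":0.001,"dz":0.086,"wx":0,"wy":0,"wz":0,"hand":-1},{"dx":-0.075,"dy":0.001,"dz":0.086,"wx":0,"wy":0,"wz":0,"hand":-1},{"dx":-0.04,"dy":0.001,"dz":0.07,"wx":0,"wy":0,"wz":0,"hand":-1},{"dx":-0.01,"dy":0.001,"dz":0.03,"wx":0,"wy":0,"wz":0,"hand":-1},{"dx":-0.04,"dy":-0.03,"dz":-0.01,"wx":0,"wy":0,"wz":0,"hand":-1},{"dx":-0.08,"dy":-0.08,"dz":-0.04,"wx":0,"wy":0,"wz":0,"hand":-1},{"dx":-0.1,"dy":-0.1,"dz":-0.05,"wx":0,"wy":0,"wz":0,"hand":-1},{"dx":-0.1,"dy":-0.1,"dz":-0.05,"wx":0,"wy":0,"wz":0,"hand":-1},{"dx":-0.1,"dy":-0.1,"dz":-0.05,"wx":0,"wy":0,"wz":0,"hand":-1}]'; python3 f.py w10.png; python3 -c "
from h import *
s=sensors.state();print(s['time'],s['tool_pos'],s['contact_force'])
a,d,_=grab('scene','sc_end.png')
for n in ['dish','oil','slidebox','eyepiece','brush','mount0_center']: print(n,[(np.round(r['position'],3).tolist(),round(r['score'],2)) for r in finder.look_for('scene',n)][:2])"
```

```text
time: 44.55
tool_pos: [0.5977, -0.0687, 0.2246]
tool_rot: [0.003, 0.606, 0.795, 0.0]
contact_force: [-0.1, 0.3, -0.2]
gripper_width: -0.004
plate 14204 (array([514.1,  13.6]), array([158.4, 110.7]), 86.8) [0.5256 0.0037 0.0366] n [-3.0e-04 -1.2e-03  1.0e+00]
handle (array([515.1,  30.2]), array([75.5, 20.8]), 86.9) [0.5161 0.0302 0.0755]
knob [365.04991087 193.93582888] 561 [ 0.6956 -0.0517  0.1013] (array([698.6, -53.1]), array([23. , 20.4]), 66.3)
iso (array([691. , -24.3]), array([60.8, 90. ]), 15.7)
44.6 [ 0.59808145 -0.06682249  0.22272087] [ 0.606709    0.85901989 -0.19000503]
dish [([0.667, 0.223, 0.01], 0.97), ([0.527, 0.012, 0.038], 0.22)]
oil [([0.725, -0.306, 0.052], 0.69)]
slidebox [([0.52, -0.485, 0.035], 0.92)]
eyepiece [([0.726, -0.302, 0.049], 0.59)]
brush [([0.364, -0.013, 0.017], 0.86), ([0.517, -0.487, 0.039], 0.67)]
mount0_center [([0.706, -0.058, 0.099], 0.31)]
```

View pics/w10.png

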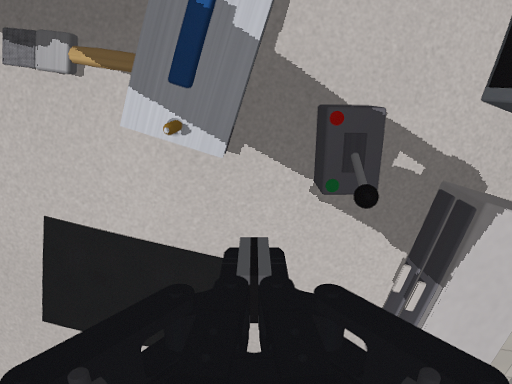

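The lamp is on (knob at (366,196), green side), the cover is home and nothing touches the robot. Let the arm settle and hand in.

```bash
python3 -m pendant '[{"dx":0,"dy":0,"dz":0,"wx":0,"wy":0,"wz":0,"hand":-1},{"dx":0,"dy":0,"dz":0,"wx":0,"wy":0,"wz":0,"hand":-1},{"dx":0,"dy":0,"dz":0,"wx":0,"wy":0,"wz":0,"hand":-1}]'; python3 -c "
from h import *
print(job.job_done())"
```

```text
time: 45.2
tool_pos: [0.598, -0.0649, 0.2195]
tool_rot: [-0.0, 0.605, 0.796, -0.0]
contact_force: [0.2, -0.4, -0.0]
gripper_width: 0.0
the job is handed in; nothing more can be done
None
```

The job is done and handed in at about 45 s. I switched the lamp off, laid all five mounts in nests of their own, and guided the cover down the pins until the collars took its weight. Then I switched the lamp on again.

**Last checks:**
- **Mounts:** before covering, all five lay flat with tops at about 24 mm, within 2 mm of their nest centres. The mat was empty.
- **Cover:** its plate top read 36.7 mm against an ideal 37.5, and the camera reads about 0.5–1 mm low elsewhere too. It was level within 0.002 rad and about 1 mm from the seat centre, with both pins through the holes.
- **Lamp:** the knob is on the green (on) side, where it started.
- **Robot:** it is clear of everything, with forces near zero.

**Other things on the bench:** the dish, oil, slidebox and brush were found within about 10 mm of their start positions, which is near the finder's own error. The last finder call for the eyepiece misfired and reported the oil bottle instead. The wrist pictures showed the eyepiece standing near where it had been, but I did not measure its position again.

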